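# Tighten the weld positioner's chuck with its square key

### The job

Clamp the tube in the weld positioner's chuck: take the red-tipped chuck key from the stand, push its square end fully home in the brass socket on the rim of the chuck, and turn it clockwise until it stops and the three jaws grip the tube. Then draw the key out and hang it by its cross bar on the empty hanger it came from. Leave the small blue-tipped key, the paste tin and the spanner where they are.

Things in the scene. Friction and masses are not known exactly. Their poses are not given: they have to be found in the camera images.
- chuck_key_grip (a point): middle of the head of the chuck key, a steel T key 123 mm long with red bar ends, about 0.32 kg, hanging upright at the start. z: along the shank from square tip to head; y: along the cross bar. Head: dark block 22 (x, grip across it) x 26 (y) x 38 mm, z -21 to +17 mm. Bar: 10 mm round (14 at the red ends), 114 mm long, centred 8 mm below this point
- chuck_key_tip (a point): centre of the end face of the chuck key, 106 mm below chuck_key_grip along the shank; same axes. Last 32 mm: a 14 x 14 mm square with sides along x and y and a chamfered end; above it a round shank of 17 mm up to the head
- small_key_grip (a point): the same point of the small key, a bystander on the other hanger: same head, bar and length, but blue bar ends and a thin 9 mm square end that would only spin in the socket
- hanger_left (a point): where a key's grip point is when it hangs at rest on the stand's left hanger. x: away from the robot, into the stand; y: left. Hanger: two 8 mm rods along x, at y +-29 mm, that dip in a V below this point; the bar lies across both in the V, its middle 8 mm below this point, the shank hangs between them. Rods' upturned tips end 37 mm in front and 9 mm higher than this point
- hanger_right (a point): the same for the right hanger, 144 mm from the left one along the stand's y. For both: the V's flanks rise 12 mm over 26 mm to the front and to the back; a rail across the stand lies 86 to 119 mm behind this point, its top level with it; under the V all is free down to the base plate, 198 mm below this point
- socket (a point): centre of the mouth of the brass socket in the chuck's rim. z: its axis, pointing out, 23 to 43 degrees from vertical; x, y: along the sides of the square hole, turning with it. Hole 15.4 mm square, 24.5 mm deep, 1.7 mm chamfer, in a brass plug 32 mm across; steel chuck 130 mm in diameter, 60 mm thick. The key fits any of four ways round, with about 0.1 rad of play
- socket_floor (a point): centre of the socket's flat floor, 24.5 mm below socket along its axis; same axes
- pinion (a joint): angle of the brass socket, rad: 0 jaws open, 1.6 the stop, where the jaws grip the tube. Grows as the key turns clockwise looking into the socket (negative about socket's z). Starts at 0.2 to 0.7. Resists with about 0.22 N m and stays where it is left
- tilt_head (a joint): tilt of the positioner's head, rad: the angle of the socket's axis from vertical, 0.40 to 0.75. Locked: it does not give under the hand
- positioner_base (a point): middle of the top of the positioner's base plate (185 x 196 x 14 mm). x: the level direction in which the chuck faces; the socket leans to -x. Two blue cheeks, 12 mm thick, stand 76 mm either side in y, 124 mm high; the chuck sits between and ahead of them, turned up by the tilt, with three jaws and a brown tube, 48 mm across, that sticks out 70 mm from its face
- paste_tin: bystander: blue and white tin, 70 mm in diameter, 56 mm high, origin at the middle of its underside
- spanner: bystander: combination spanner 236 x 39 x 8 mm lying flat, origin under its middle

How it is judged (in metres and radians):
On the way, in this order (a step that is already met when the one before it is completed fails the run):
1. the chuck key's square end is fully home in the socket (distance between chuck_key_tip and socket_floor below 0.007 m and angle between the z axis of chuck_key_grip and the z axis of socket, either way round below 0.15 rad), for 0.2 s.
2. the key, still in the socket, has turned it to the stop and the jaws grip the tube (value of joint pinion above 1.45 rad and distance between chuck_key_tip and socket_floor below 0.012 m), for 0.2 s.
At the end, for the whole second after the job is handed in: The socket stands turned past 1.45 rad (stop at 1.6), and the chuck key hangs at rest from a hanger of the stand, within 20 mm of its hanging place and within 0.25 rad of upright (value of joint pinion above 1.45 rad and (distance between chuck_key_grip and hanger_left below 0.02 m or distance between chuck_key_grip and hanger_right below 0.02 m) and angle between chuck_key_grip's own z axis and vertical below 0.25 rad); the robot touches nothing.
It fails at once if the small key is pushed off its place (more than 30 mm) (distance of small_key_grip from where it was at the start of the episode above 0.03 m).
It fails at once if the paste tin is shoved or knocked (more than 30 mm) (distance of paste_tin from where it was at the start of the episode above 0.03 m).
It fails at once if the spanner is shoved (more than 30 mm) (distance of spanner from where it was at the start of the episode above 0.03 m).
It also fails if it takes over 61 s, if anything falls off the work surface, if the arm or the gripper's body presses on something with over 40 N, if the wrist force passes 120 N, or if a joint passes its speed limit or range.

### The arm

A 7-joint arm with a two-finger parallel gripper is mounted at the origin on a cart in front of the work surface, level with it; the furniture and walls round the work are solid. World frame = base frame: x ahead of the robot, y to its left, z up, the work surface at z = 0. Lengths are in m, angles in degrees, forces in N, time in s.
With the tool pointing down it reaches from about 0.35 to 0.775 m from the base axis. Payload 3.1 kg.
Tool frame: the origin (TCP) lies midway between the tips of the shut fingers; the grasp point (between the pads) lies 19 mm behind it; z points along the fingers, y is the direction in which the jaws open and shut (so a half turn about z gives the same grasp; the last joint's range is limited). The gripper opens to 85 mm and grips with 20 to 120 N. Pads are 22 mm wide; open, the fingers measure 114 mm over their backs; the gripper's body (76 mm by 85 mm) begins 54 mm behind the grasp point. The pads swing forward as they close: fully open they stand 13 mm farther back than shut.
Start: joints at [-2.389, 17.813, 0.802, 86.603, -0.252, 75.585, -1.558], TCP at [0.55, 0, 0.231] pointing down, gripper open.
Joint ranges: [-154.91, 154.91], [-16.99, 109.72], [-72.82, 74.43], [7.12, 147.25], [-82.49, 262.49], [11.32, 116.49], [-174.64, 174.64]. Speed limits (degrees/s): [159.86, 159.86, 180, 180, 180, 180, 180].

### API

Orientations are given as [roll, pitch, yaw] about the fixed x, y, z axes, in that order (R = Rz(yaw) Ry(pitch) Rx(roll)).
In Python, from cell import arm, viewer gives the robot as it stands.
- The arm moves only by the shell command python3 -m creep 'ROWS' [FORCE]. ROWS is JSON, a list of rows, each a list of 7 numbers: the gripper's target within -1 to 1 (shut at 1, half-way at 0, fully open at -1), then the shift along the tool's x, y, z in m, then the turn, a rotation vector about the tool's x, y, z in rad. A call has 1 to 20 rows; each row shifts and turns the commanded pose from where the row before left it, along the tool's axes as they then stand; what a row does not reach is not made up. A row lasts 1/8 s, in which the tool goes at most 62.5 mm and 10.7 degrees, less where a joint would pass 70% of its speed; a pose out of reach is approached as far as the arm can. A call is refused whole if a number of a shift passes 0.0625 or a number of a turn 0.188, either way. A call with a gripper value outside its range is refused whole. The fingers move at their own pace and stop on an object; FORCE is the grip in N (left out, the last holds). Time passes only in rows, so rows that do not move let the fingers close. It gives the time, the measured TCP pose, the force and the opening at its end, in the units of the state.
- arm.sense(): the state, without advancing time (a new reading comes with each control period).
- viewer.camera(name): name is "scene" or "side" or "wrist"; returns the picture (400x640x3 uint8, red, green, blue); there is no depth.
- viewer.calibration(name): a dict with "camera_matrix" (3x3 intrinsics, pixels), "R" (3x3) and "t" (3): a world point X has camera coordinates R X + t. Camera axes: x right, y down, z forward; pixel columns grow to the right and rows downward; lengths in m; the calibration is good to about 2 mm. A picture is of the moment at which its call begins: read the wrist's pose just before it. calibration takes no time and is no camera call; for the wrist camera it gives the pose at the moment of the call.
- arm.sign_off(): hands the job in, once; it reports no verdict.
The state is a dict: "time": time; "joint_positions": joint angles; "dq": joint speeds; "tau": joint torques, N m; "tcp_pos": TCP position; "orientation": TCP orientation; "wrist_force": force on the tool from outside, world axes, zero at the start; "ft_torque": the same for the moment, N m; "gripper_width": finger opening in m.
Only numpy, scipy, OpenCV 4.12 (cv2) and the standard library are available. Lean on these libraries where they do the work, as an engineer would, in place of code of your own. Each camera call takes 0.05 s, during which the arm holds its last target.

## Working session

There is one attempt and no reset: what is moved stays moved. The work goes in short steps, Python scripts to look and compute and a shell command to move; the robot and the scene stay as the last step left them, time stands still between calls to the robot, and variables do not carry over. Pictures are saved under pics/ and viewed, and the job is handed in when it is done.

```bash
ls; mkdir -p pics
cat > h.py <<'E'
import numpy as np, cv2
from cell import arm, viewer
def snap(name,fn):
    im=viewer.camera(name); cv2.imwrite('pics/'+fn,cv2.cvtColor(im,cv2.COLOR_RGB2BGR)); return im
def ray(cal,u,v):
    K=np.array(cal['camera_matrix']);R=np.array(cal['R']);t=np.array(cal['t'])
    d=R.T@np.linalg.solve(K,[u,v,1.0]); return -R.T@t, d/np.linalg.norm(d)
def onz(cal,u,v,z):
    o,d=ray(cal,u,v); return o+d*(z-o[2])/d[2]
def tri(rs):
    A=np.zeros((3,3));b=np.zeros(3)
    for o,d in rs:
        P=np.eye(3)-np.outer(d,d);A+=P;b+=P@o
    x=np.linalg.solve(A,b); return x,[float(np.linalg.norm((np.eye(3)-np.outer(d,d))@(x-o))) for o,d in rs]
def proj(cal,X):
    K=np.array(cal['camera_matrix']);R=np.array(cal['R']);t=np.array(cal['t'])
    c=K@(R@np.asarray(X,float)+t); return c[:2]/c[2]
E
python3 - <<'E'
from h import *
np.set_printoptions(precision=4,suppress=True)
for n in ['scene','side','wrist']:
    snap(n,n+'0.png'); c=viewer.calibration(n); print(n,c['camera_matrix'],c['R'],c['t'],-np.array(c['R']).T@np.array(c['t']))
print(arm.sense())
E
```

```text
pics
scene [[452.4458   0.     319.6468]
 [  0.     452.4458 207.1102]
 [  0.       0.       1.    ]] [[ 0.8884 -0.459   0.0116]
 [-0.2926 -0.5854 -0.7561]
 [ 0.3538  0.6683 -0.6544]] [-0.4658  0.2246  0.8824] [ 0.1674 -0.672   0.7526]
side [[389.935    0.     311.4502]
 [  0.     389.935  198.9943]
 [  0.       0.       1.    ]] [[ 0.9994  0.0332 -0.0081]
 [ 0.0142 -0.619  -0.7853]
 [-0.0311  0.7847 -0.6191]] [-0.4999  0.0777  1.1105] [ 0.5331 -0.8067  0.7444]
wrist [[292.7565   0.     318.8812]
 [  0.     292.7565 191.736 ]
 [  0.       0.       1.    ]] [[ 1.     -0.0015 -0.0029]
 [-0.0007 -0.9612  0.2758]
 [-0.0032 -0.2758 -0.9612]] [-0.5491 -0.0342  0.3785] [0.5502 0.0707 0.3716]
{'time': 0.15, 'joint_positions': array([-2.3896, 17.8532,  0.8013, 86.6698, -0.2518, 75.5853, -1.5592]), 'dq': array([-0.0589, -0.1407,  0.057 , -0.285 ,  0.0255, -0.0414, -0.0075]), 'tau': array([  0.001 , -38.0271,   0.1465, -23.0848,   0.0122,   0.0097,
        -0.    ]), 'tcp_pos': array([0.5494, 0.    , 0.2304]), 'orientation': array([-179.8935,    0.0048,   90.0046]), 'wrist_force': array([ 0.7612, -0.3849,  0.1513]), 'ft_torque': array([-0.033 , -0.0231, -0.0145]), 'gripper_width': 0.085403601891007}
```

View pics/scene0.png

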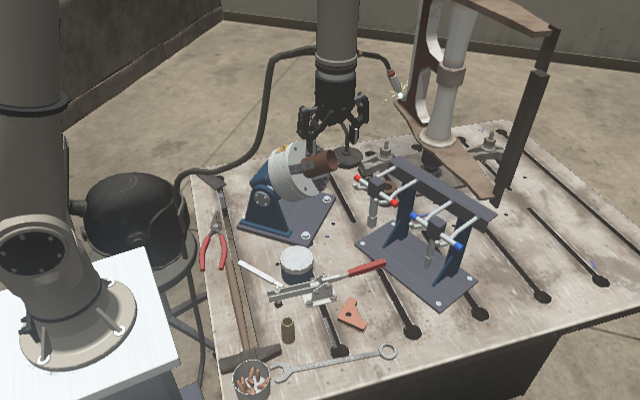

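View pics/side0.png

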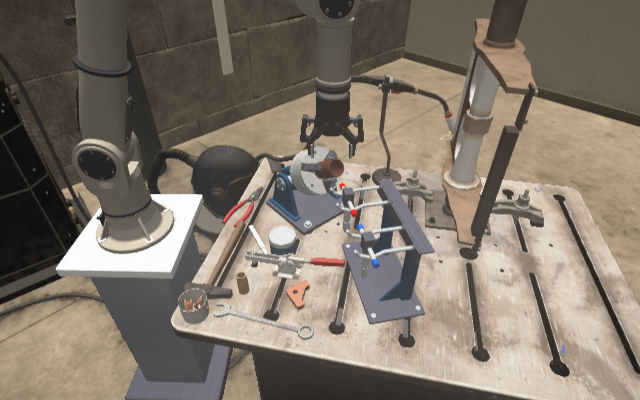

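View pics/wrist0.png

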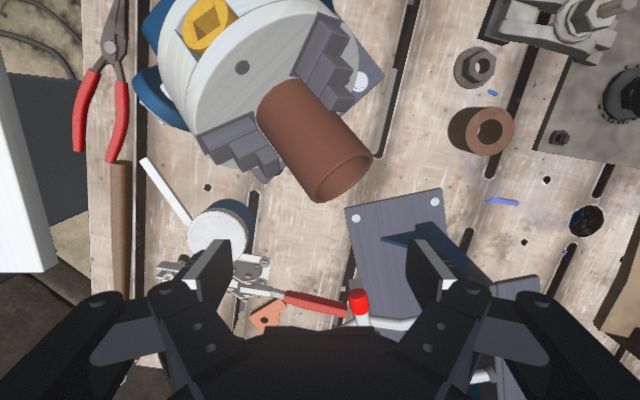

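Run:
```python
from h import *
s=cv2.imread('pics/scene0.png');d=cv2.imread('pics/side0.png')
a=cv2.resize(s[130:310,230:500],None,fx=2.9,fy=2.9,interpolation=cv2.INTER_CUBIC)
b=cv2.resize(d[140:320,260:440],None,fx=3.3,fy=3.3,interpolation=cv2.INTER_CUBIC)
cv2.imwrite('pics/z1.png',a);cv2.imwrite('pics/z2.png',b)
for n,im in (('scene',s),('side',d),('wrist',cv2.imread('pics/wrist0.png'))):
    hsv=cv2.cvtColor(im,cv2.COLOR_BGR2HSV)
    for c,m in (('red',cv2.inRange(hsv,(0,190,120),(6,255,255))|cv2.inRange(hsv,(175,190,120),(180,255,255))),('blue',cv2.inRange(hsv,(105,170,150),(125,255,255))),('brass',cv2.inRange(hsv,(18,150,120),(30,255,255)))):
        k,l,st,ce=cv2.connectedComponentsWithStats(m)
        print(n,c,[(ce[i].round(1).tolist(),int(st[i,4]),st[i,:4].tolist()) for i in range(1,k) if st[i,4]>10])
```

```text
scene red []
scene blue []
scene brass []
side red [([341.6, 184.7], 12, [340, 183, 5, 4]), ([353.5, 211.6], 20, [351, 210, 6, 4])]
side blue [([359.5, 226.1], 19, [357, 224, 6, 5]), ([375.0, 261.7], 26, [372, 259, 7, 6])]
side brass []
wrist red [([84.7, 111.4], 147, [80, 74, 17, 78]), ([124.3, 94.8], 44, [123, 83, 3, 26]), ([120.2, 136.7], 70, [112, 114, 14, 47]), ([359.2, 304.6], 298, [349, 294, 20, 21])]
wrist blue []
wrist brass [([205.9, 22.6], 1713, [183, 0, 53, 51])]
```

View pics/z1.png

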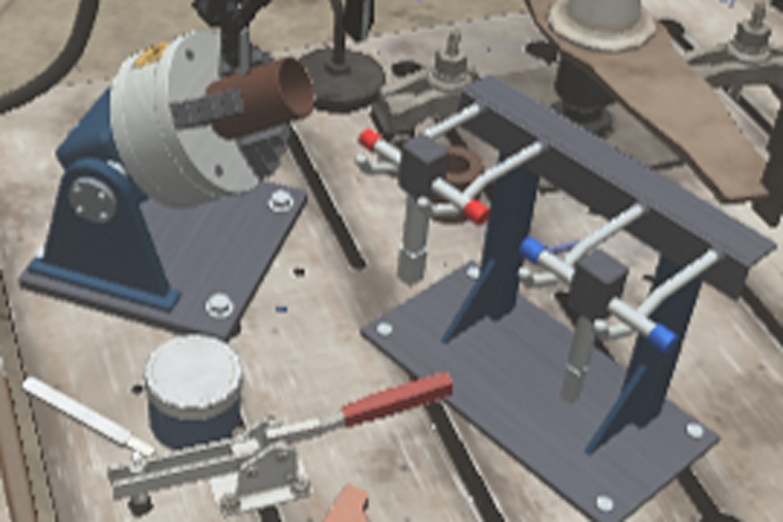

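View pics/z2.png

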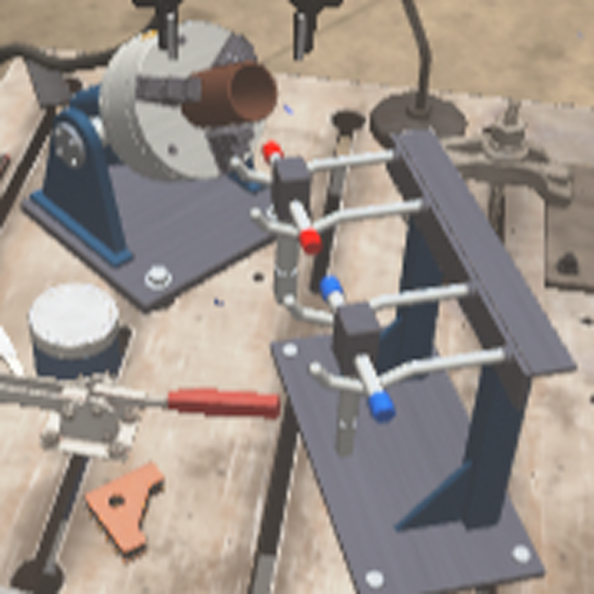

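```bash
cat > keyf.py <<'E'
from h import *
np.set_printoptions(precision=4,suppress=True)
def blobs(im,box,c):
    hsv=cv2.cvtColor(im,cv2.COLOR_BGR2HSV)
    m=(cv2.inRange(hsv,(0,170,60),(7,255,255))|cv2.inRange(hsv,(174,170,60),(180,255,255))) if c=='red' else cv2.inRange(hsv,(100,150,90),(128,255,255))
    z=np.zeros_like(m);x0,y0,x1,y1=box;z[y0:y1,x0:x1]=m[y0:y1,x0:x1]
    k,l,st,ce=cv2.connectedComponentsWithStats(z)
    return sorted([(st[i,:4].tolist(),int(st[i,4]),ce[i]) for i in range(1,k) if st[i,4]>8],key=lambda t:-t[1])
E
python3 - <<'E'
from keyf import *
s=cv2.imread('pics/scene0.png');d=cv2.imread('pics/side0.png')
cs,cd=viewer.calibration('scene'),viewer.calibration('side')
for c in('red','blue'):
    a=blobs(s,(345,160,470,255),c)[:2];b=blobs(d,(330,170,400,280),c)[:2]
    a.sort(key=lambda t:t[2][1]);b.sort(key=lambda t:t[2][1]);print(c,a,b)
    P=[tri([ray(cs,*p[2]),ray(cd,*q[2])]) for p,q in zip(a,b)]
    print(P,np.linalg.norm(P[0][0]-P[1][0]),(P[0][0]+P[1][0])/2, np.degrees(np.arctan2(*(P[0][0]-P[1][0])[[0,1]])))
c=viewer.calibration('wrist')
E
```

```text
red [([355, 175, 5, 6], 18, array([356.7778, 177.1667])), ([391, 199, 7, 6], 23, array([393.7391, 201.3478]))] [([340, 183, 5, 4], 12, array([341.5833, 184.6667])), ([351, 210, 6, 5], 23, array([353.4348, 211.7391]))]
[(array([ 0.5752, -0.0601,  0.2004]), [0.0004576504583073148, 0.0004576504583072767]), (array([ 0.5983, -0.1579,  0.2005]), [0.0012003980377988913, 0.0012003980377989073])] 0.10043125716399423 [ 0.5867 -0.109   0.2005] -13.303646068140045
blue [([410, 212, 8, 7], 32, array([412.875 , 214.9062])), ([455, 242, 8, 8], 39, array([458.3077, 245.3077]))] [([357, 224, 6, 6], 22, array([359.1818, 226.1818])), ([372, 259, 7, 7], 37, array([374.8378, 261.9459]))]
[(array([ 0.6075, -0.2058,  0.2014]), [0.0006822200648657294, 0.0006822200648657425]), (array([ 0.6305, -0.3041,  0.2014]), [0.0007667555471766768, 0.0007667555471766776])] 0.10095297261477368 [ 0.619  -0.2549  0.2014] -13.16581117926289
```

```bash
python3 - <<'E'
from keyf import *
c=viewer.calibration('wrist')
for z in (.15,.2,.25): print(z,onz(c,208,25,z), onz(c,340,170,z))
E
python3 -m creep '[[-1,0.02,-0.03,-0.06,0,0,0],[-1,0.02,-0.03,-0.06,0,0,0],[-1,0,0,0,0,0,0],[-1,0,0,0,0,0,0]]' 40
python3 - <<'E'
from keyf import *
print(arm.sense()['tcp_pos']);snap('wrist','w1.png');c=viewer.calibration('wrist');np.save('c1.npy',c,allow_pickle=True)
E
```

```text
0.15 [0.4746 0.1247 0.15  ] [0.5658 0.0245 0.15  ]
0.2 [0.4916 0.1125 0.2   ] [0.5623 0.035  0.2   ]
0.25 [0.5087 0.1003 0.25  ] [0.5588 0.0454 0.25  ]
time: 0.65
tcp_pos: [0.4963, 0.0355, 0.338]
orientation: [-180.0, 0.0, 90.0]
wrist_force: [-0.2, -0.7, -0.5]
gripper_width: 0.0851
[0.4963 0.0355 0.338 ]
```

View pics/w1.png

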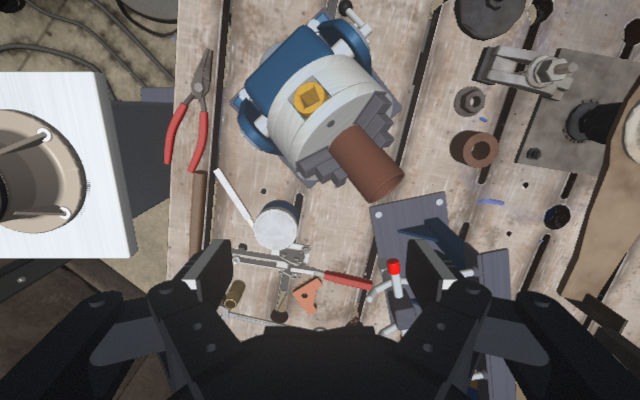

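```bash
python3 -m creep '[[-1,0.04,-0.06,0,0,0,0],[-1,0.03,-0.04,0,0,0,0],[-1,0,0,0,0,0,0],[-1,0,0,0,0,0,0]]'
python3 - <<'E'
from keyf import *
print(arm.sense()['tcp_pos']);snap('wrist','w2.png');c=viewer.calibration('wrist');np.save('c2.npy',c,allow_pickle=True)
for i in (1,2):
    im=cv2.imread(f'pics/w{i}.png');hsv=cv2.cvtColor(im,cv2.COLOR_BGR2HSV)
    m=cv2.inRange(hsv,(17,120,80),(32,255,255));k,l,st,ce=cv2.connectedComponentsWithStats(m)
    j=1+np.argmax(st[1:,4]);x,y,w,h=st[j,:4];print(st[j],ce[j])
    cr=im[y-20:y+h+20,x-20:x+w+20];cv2.imwrite(f'pics/s{i}.png',cv2.resize(cr,None,fx=7,fy=7,interpolation=cv2.INTER_CUBIC));print(x-20,y-20,cr.shape)
E
```

```text
time: 1.2
tcp_pos: [0.4046, 0.0992, 0.3372]
orientation: [-179.9, 0.1, 89.9]
wrist_force: [-0.6, -0.2, 0.5]
gripper_width: 0.0852
[0.4046 0.0992 0.3372]
[294  82  35  36 787] [309.0521  97.6912]
274 62 (76, 75, 3)
[386 150  33  34 657] [401.4658 164.7321]
366 130 (74, 73, 3)
```

View pics/w2.png

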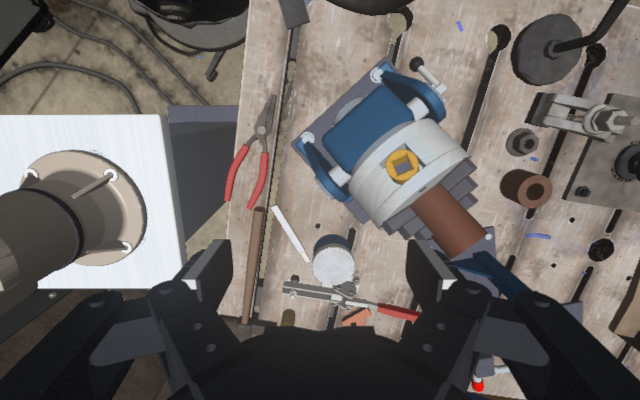

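View pics/s1.png

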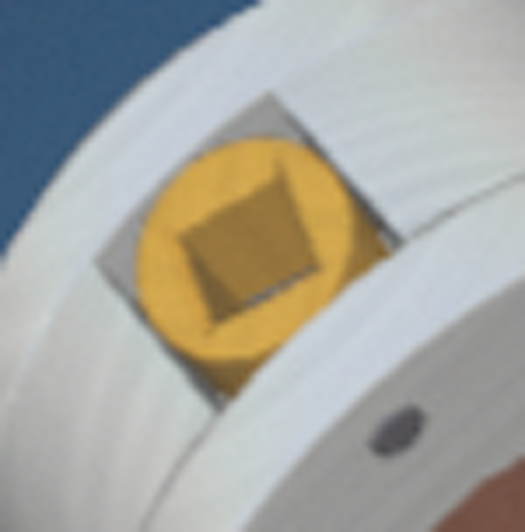

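View pics/s2.png

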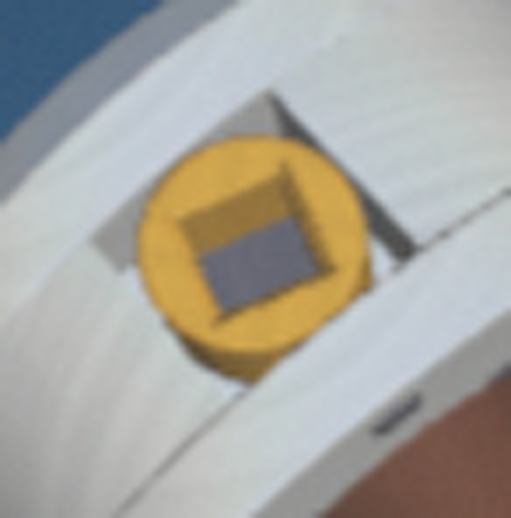

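Run:
```python
from keyf import *
c=[np.load(f'c{i}.npy',allow_pickle=True).item() for i in (1,2)]
A=np.array([(178,236),(282,165),(320,268),(210,330),(246,250)])/7+[273.6,61.6]
B=np.array([(178,218),(288,165),(333,270),(215,323),(254,244.5)])/7+[365.6,129.6]
P=[]
for a,b in zip(A,B):
    x,r=tri([ray(c[0],*a),ray(c[1],*b)]);P.append(x);print(x,r[0])
P=np.array(P);print(P[:4].mean(0),[np.linalg.norm(P[i]-P[(i+1)%4]) for i in range(4)])
u,s,v=np.linalg.svd(P[:4]-P[:4].mean(0));n=v[2]*np.sign(v[2][2]);print(n,np.degrees(np.arccos(n[2])),np.degrees(np.arctan2(n[1],n[0])))
# base plate corners in w2
for p in [(388,60),(293,140)]: print(onz(c[1],*p,.014))
```

```text
[0.4774 0.1175 0.186 ] 0.0004692419543950065
[0.4915 0.126  0.1904] 0.00018616594163067243
[0.4965 0.1127 0.1987] 9.471491234226174e-05
[0.4817 0.1047 0.1955] 0.00020226461765863925
[0.4867 0.1152 0.1933] 0.00019651429536433733
[0.4868 0.1152 0.1926] [np.float64(0.01701532253589506), np.float64(0.01645488072718047), np.float64(0.017125530331042634), np.float64(0.016448440050352252)]
[-0.4382  0.3951  0.8074] 36.15935013893904 137.96129039219915
[0.5059 0.236  0.014 ]
[0.3638 0.1208 0.014 ]
```

```bash
python3 -m creep '[[-1,0.028,0.019,0.032,0,0,0],[-1,0.028,0.019,0.032,0,0,0],[-1,0,0,0,-0.118,-0.107,0],[-1,0,0,0,-0.118,-0.107,0],[-1,0,0,0,-0.118,-0.107,0],[-1,0,0,0,-0.118,-0.107,0],[-1,0,0,0,0,0,0],[-1,0,0,0,0,0,0]]'
python3 - <<'E'
from keyf import *
s=arm.sense();print(s['tcp_pos'],s['joint_positions']);snap('wrist','w3.png');c=viewer.calibration('wrist');np.save('c3.npy',c,allow_pickle=True)
print(proj(c,[.4867,.1152,.193]))
E
```

```text
time: 2.25
tcp_pos: [0.4436, 0.155, 0.2745]
orientation: [151.4, 23.5, 83.7]
wrist_force: [0.2, -0.8, 0.7]
gripper_width: 0.0854
[0.4436 0.155  0.2745] [-31.902    3.7279 -17.9674 108.0795  39.2485  74.3303 -63.0777]
[317.6923 192.4928]
```

View pics/w3.png

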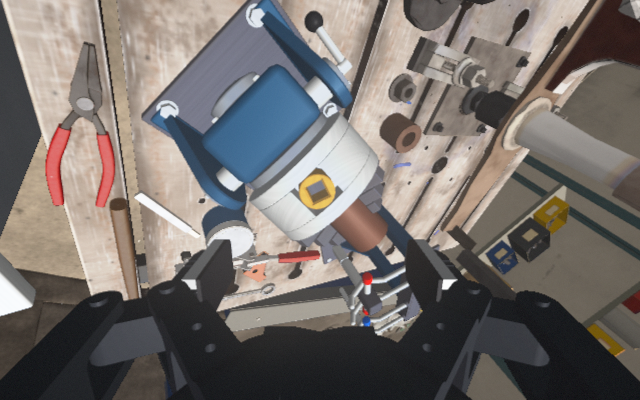

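Run:
```python
from keyf import *
im=cv2.imread('pics/w3.png')
cv2.imwrite('pics/s3.png',cv2.resize(im[160:220,285:350],None,fx=9,fy=9,interpolation=cv2.INTER_CUBIC))
cv2.imwrite('pics/s4.png',cv2.resize(im[0:250,130:400],None,fx=2.4,fy=2.4,interpolation=cv2.INTER_CUBIC))
```

```text
(no output)
```

View pics/s3.png

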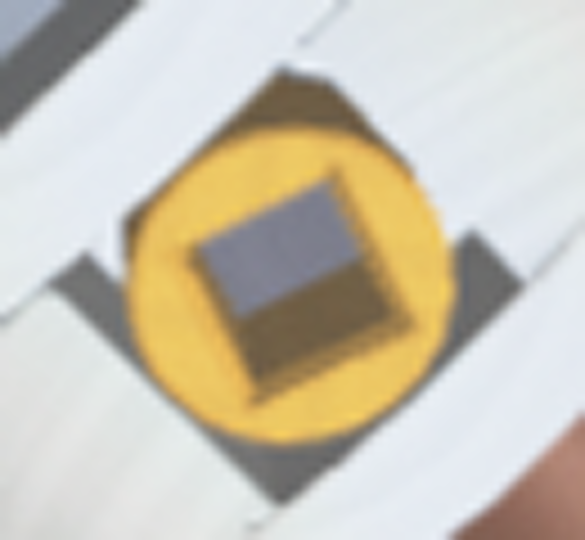

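View pics/s4.png

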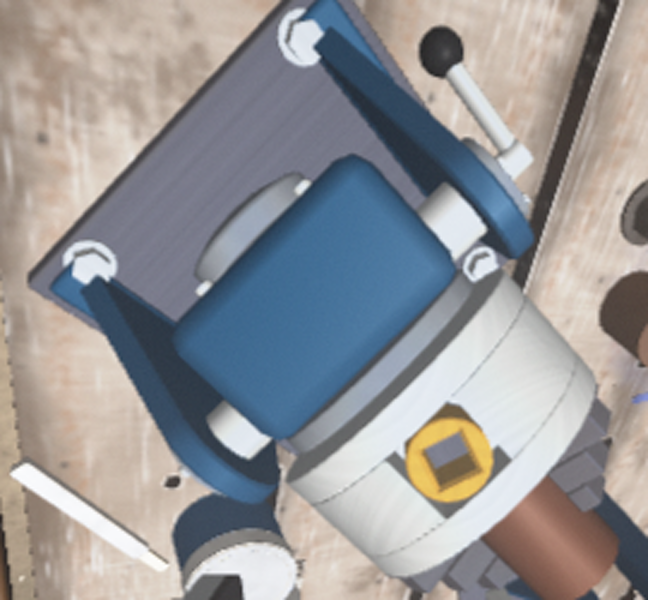

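Run:
```python
from keyf import *
c=[np.load(f'c{i}.npy',allow_pickle=True).item() for i in (1,2,3)]
A=np.array([(178,236),(282,165),(320,268),(210,330),(246,250)])/7+[273.6,61.6]
B=np.array([(178,218),(288,165),(333,270),(215,323),(254,244.5)])/7+[365.6,129.6]
C=np.array([(188,250),(338,168),(412,325),(252,405),(292,285)])/9+[284.6,159.6]
P=[]
for a,b,d in zip(A,B,C):
    x,r=tri([ray(c[0],*a),ray(c[1],*b),ray(c[2],*d)]);P.append(x);print(x,np.array(r))
P=np.array(P);m=P[:4].mean(0);print(m,[np.linalg.norm(P[i]-P[(i+1)%4]) for i in range(4)])
u,s,v=np.linalg.svd(P[:4]-m);n=v[2]*np.sign(v[2][2]);print(n,np.degrees(np.arccos(n[2])),np.degrees(np.arctan2(n[1],n[0])))
a=onz(c[2],142.1,116.3,.014);b=onz(c[2],238.8,3,.014);print(a,b,np.degrees(np.arctan2(*(b-a)[[1,0]])))
# plug-face circle -> plane direct: floor check with candidates
for t in (28,32,36,40):
  for az in (134,138,142):
    t_,a_=np.radians(t),np.radians(az);n=np.array([np.sin(t_)*np.cos(a_),np.sin(t_)*np.sin(a_),np.cos(t_)])
    f=m-.0245*n; print(t,az,*[(proj(c[i],f)-o)*k for i,o,k in((1,[365.6,129.6],7),(2,[284.6,159.6],9))])
```

```text
[0.4777 0.1176 0.186 ] [0.0007 0.0003 0.0005]
[0.4918 0.126  0.1889] [0.0004 0.0003 0.0003]
[0.4966 0.1127 0.1982] [0.0002 0.0001 0.0001]
[0.4817 0.1047 0.1953] [0.0002 0.0002 0.    ]
[0.4869 0.1151 0.1915] [0.0004 0.0004 0.0002]
[0.4869 0.1152 0.1921] [np.float64(0.016686711281435763), np.float64(0.016985729450636897), np.float64(0.017178465681108986), np.float64(0.0164524567600801)]
[-0.4067  0.4357  0.803 ] 36.583099293459206 133.02470316929515
[0.3599 0.1183 0.014 ] [0.4742 0.2266 0.014 ] 43.45073297244521
28 134 [262.5164 270.3849] [267.0796 207.9868]
28 138 [266.4592 266.6532] [272.3333 202.5422]
28 142 [270.1517 262.6767] [277.2647 196.8908]
32 134 [270.277  278.3497] [278.5913 218.7117]
32 138 [274.7399 274.1347] [284.5179 212.5837]
32 142 [278.9206 269.6426] [290.0842 206.2233]
36 134 [277.985 286.187] [290.142 229.716]
36 138 [282.9508 281.507 ] [296.7145 222.9357]
36 142 [287.6039 276.5185] [302.8911 215.8988]
40 134 [285.6105 293.8659] [301.6897 240.9586]
40 138 [291.0597 288.7408] [308.8788 233.5593]
40 142 [296.1673 283.2773] [315.6388 225.8808]
```

Run:
```python
from keyf import *
s=cv2.imread('pics/scene0.png');d=cv2.imread('pics/side0.png')
a=cv2.resize(s[135:215,255:345],None,fx=6,fy=6,interpolation=cv2.INTER_CUBIC)
b=cv2.resize(d[140:210,280:360],None,fx=6,fy=6,interpolation=cv2.INTER_CUBIC)
cv2.imwrite('pics/z3.png',a);cv2.imwrite('pics/z4.png',b)
```

```text
(no output)
```

View pics/z3.png

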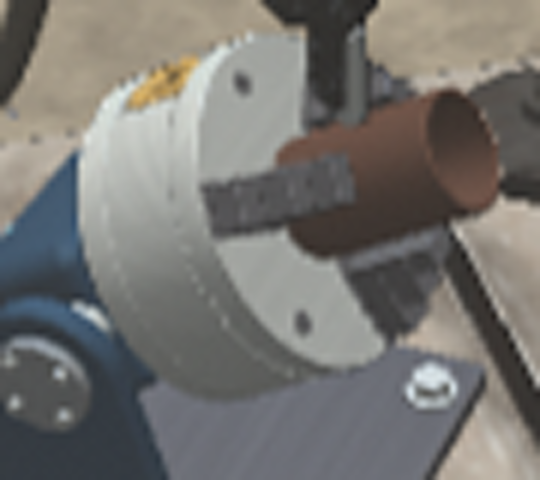

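View pics/z4.png

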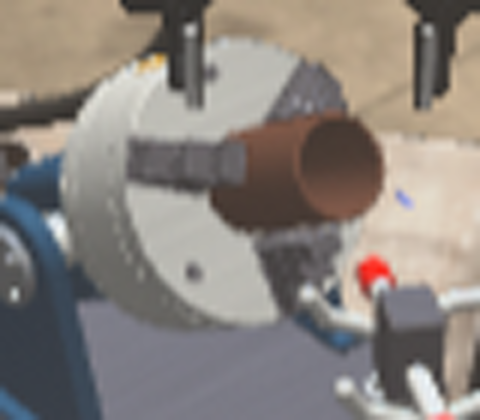

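Run:
```python
from keyf import *
S=viewer.calibration('scene');D=viewer.calibration('side')
L=[(S,6,(255,135),(290,145),(445,92)),(S,6,(255,135),(330,258),(480,212)),(D,6,(280,140),(215,135),(320,112)),(D,6,(280,140),(245,232),(350,217))]
for az in(-45,-47,-49):
  h=np.array([np.cos(np.radians(az)),np.sin(np.radians(az)),0])
  o=[]
  for c,k,of,p,q in L:
    n=np.cross(ray(c,*(np.array(p)/k+of-.4))[1],ray(c,*(np.array(q)/k+of-.4))[1])
    o.append(np.degrees(np.arctan(-(n@h)/n[2])))
  print(az,o)
```

```text
-45 [np.float64(31.370240443242416), np.float64(31.14153588033118), np.float64(32.801579463061145), np.float64(32.29518131340406)]
-47 [np.float64(32.105041620460064), np.float64(31.98972967669873), np.float64(33.149885146548634), np.float64(32.795398425301045)]
-49 [np.float64(32.79726897432709), np.float64(32.79172097939463), np.float64(33.46372827536596), np.float64(33.25861079959828)]
```

Run:
```python
from keyf import *
from scipy.spatial.transform import Rotation as Ro
P=np.array([[0.4777,0.1176,0.186],[0.4918,0.126,0.1889],[0.4966,0.1127,0.1982],[0.4817,0.1047,0.1953]])
t,a=np.radians(33),np.radians(133.3);n=np.array([np.sin(t)*np.cos(a),np.sin(t)*np.sin(a),np.cos(t)])
e=(P[1]-P[0])+(P[2]-P[3]); f=(P[2]-P[1])+(P[3]-P[0])
e-=n*(n@e);f-=n*(n@f);e/=np.linalg.norm(e);f/=np.linalg.norm(f);print('perp',e@f)
e2=e-np.cross(n,f)*np.sign(e@np.cross(n,f))*-1; e2/=np.linalg.norm(e2)
z=-n
# hole symmetric position pinion? side dir relative to positioner y
hy=np.array([-np.sin(a-np.pi),np.cos(a-np.pi),0]);
ang=np.degrees(np.arctan2(np.dot(np.cross(hy,e2),n),e2@hy));print('hole ang about n vs y_pos',ang)
cur=Ro.from_euler('xyz',arm.sense()['orientation'],degrees=True).as_matrix()
for k in range(4):
    y=Ro.from_rotvec(n*k*np.pi/2).apply(e2);R=np.c_[np.cross(y,z),y,z]
    print(k,'from cur(tool rv deg)',np.degrees(Ro.from_matrix(cur.T@R).as_rotvec()),'euler',Ro.from_matrix(R).as_euler('xyz',degrees=True))
    if abs(np.degrees(Ro.from_matrix(cur.T@R).as_rotvec())[2])<46: np.save('Rt.npy',R)
np.save('n.npy',n)
print(np.load('Rt.npy'))
```

```text
perp -0.06013561048699846
hole ang about n vs y_pos -18.62303481205575
0 from cur(tool rv deg) [  3.942    1.5543 -25.7118] euler [168.284   31.0725 111.4093]
1 from cur(tool rv deg) [   1.9966    4.596  -115.6633] euler [-148.3917   10.0161 -152.4813]
2 from cur(tool rv deg) [  2.1282  -5.3974 154.1851] euler [-168.284   -31.0725  -68.5907]
3 from cur(tool rv deg) [ 4.0637 -1.7653 64.2465] euler [148.3917 -10.0161  27.5187]
[[-0.3127  0.8733  0.3735]
 [ 0.7974  0.455  -0.3964]
 [-0.5161  0.1739 -0.8387]]
```

```bash
cat > go.py <<'E'
from keyf import *
from scipy.spatial.transform import Rotation as Ro
def rel(Rt,pt):
    s=arm.sense();C=Ro.from_euler('xyz',s['orientation'],degrees=True).as_matrix();p=s['tcp_pos']
    rv=Ro.from_matrix(C.T@Rt).as_rotvec()
    print('pos',p,'err world',pt-p,'\n rotvec tool',rv,'deg',np.degrees(np.linalg.norm(rv)),'\n shift in cur tool',C.T@(pt-p),' shift in target tool',Rt.T@(pt-p))
E
python3 - <<'E'
from go import *
rel(Ro.from_euler('xyz',[180,0,103.3],degrees=True).as_matrix(),np.array([.587,-.109,.30]))
E
```

```text
pos [0.4439 0.1547 0.2748] err world [ 0.1431 -0.2637  0.0252] 
 rotvec tool [ 0.4186  0.4806 -0.2291] deg 38.80529995258005 
 shift in cur tool [-0.2358  0.1144  0.1482]  shift in target tool [-0.2895  0.0786 -0.0252]
```

```bash
python3 -m creep '[[-1,0,0,-0.03,0.105,0.12,-0.057],[-1,0,0,-0.03,0.105,0.12,-0.057],[-1,0,0,0,0.105,0.12,-0.057],[-1,0,0,0,0.105,0.12,-0.057],[-1,0,0,0,0,0,0],[-1,-0.05,0.015,0,0,0,0],[-1,-0.055,0.018,0,0,0,0],[-1,-0.055,0.018,0,0,0,0],[-1,-0.055,0.018,0,0,0,0],[-1,-0.055,0.01,0,0,0,0],[-1,0,0,0,0,0,0],[-1,0,0,0,0,0,0]]'
python3 - <<'E'
from go import *
s=arm.sense();print(s['orientation']);snap('wrist','w4.png');c=viewer.calibration('wrist');np.save('c4.npy',c,allow_pickle=True)
rel(Ro.from_euler('xyz',[180,0,103.3],degrees=True).as_matrix(),np.array([.587,-.109,.30]))
print(proj(c,[.5752,-.0601,.1995]),proj(c,[.5983,-.1579,.1995]))
E
```

```text
time: 3.8
tcp_pos: [0.5584, -0.0655, 0.3256]
orientation: [-180.0, 0.0, 103.5]
wrist_force: [0.6, 0.1, 0.1]
gripper_width: 0.0857
[-179.9739    0.0426  103.5259]
pos [ 0.5583 -0.0646  0.3258] err world [ 0.0287 -0.0444 -0.0258] 
 rotvec tool [-0.0001  0.0005  0.0058] deg 0.33396812753935284 
 shift in cur tool [-0.0499  0.0174  0.0258]  shift in target tool [-0.0498  0.0177  0.0258]
[337.0455 185.0147] [334.9595 278.6126]
```

View pics/w4.png

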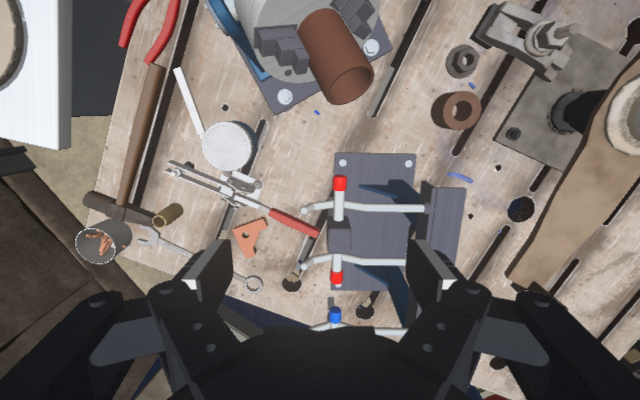

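Run:
```python
from go import *
im=cv2.imread('pics/w4.png');c=np.load('c4.npy',allow_pickle=True).item()
b=blobs(im,(325,165,350,295),'red')[:2];b.sort(key=lambda t:t[2][1]);print(b)
P=[onz(c,*(np.array(t[0][:2])+np.array(t[0][2:])/2-.5),.2005) for t in b];d=P[0]-P[1];m=(P[0]+P[1])/2
print(P,np.linalg.norm(d),m,np.degrees(np.arctan2(-d[0],d[1])))
print(proj(c,m+[0,0,.025]))
rel(Ro.from_euler('xyz',[180,0,103.3],degrees=True).as_matrix(),np.array([m[0],m[1],.189]))
cv2.imwrite('pics/z5.png',cv2.resize(im[160:300,290:400],None,fx=4.2,fy=4.2,interpolation=cv2.INTER_CUBIC))
```

```text
[([333, 177, 13, 14], 173, array([339.0347, 183.3121])), ([331, 271, 12, 13], 122, array([336.1475, 277.3689]))]
[array([ 0.5765, -0.058 ,  0.2005]), array([ 0.5992, -0.1551,  0.2005])] 0.09969154860152213 [ 0.5878 -0.1065  0.2005] 13.146165230370672
[339.3635 243.8087]
pos [ 0.5583 -0.0646  0.3258] err world [ 0.0295 -0.0419 -0.1368] 
 rotvec tool [-0.0001  0.0005  0.0058] deg 0.33396812753935284 
 shift in cur tool [-0.0476  0.0188  0.1368]  shift in target tool [-0.0476  0.0191  0.1368]
```

View pics/z5.png

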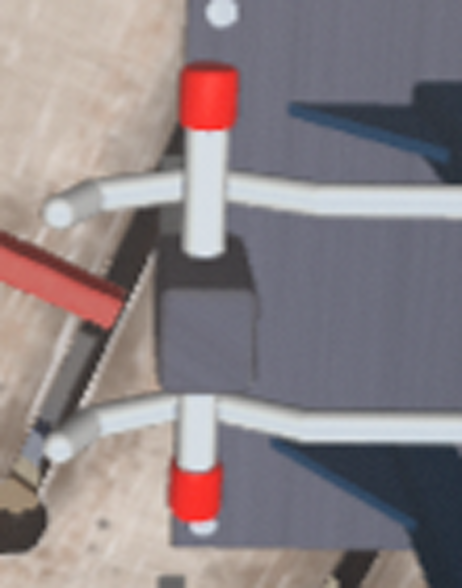

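```bash
python3 -m creep '[[-1,-0.046,0.019,0.02,0,0,0],[-1,0,0,0.04,0,0,0],[-1,0,0,0.04,0,0,0],[-1,0,0,0,0,0,0],[-1,0,0,0,0,0,0]]'
python3 - <<'E'
from go import *
snap('wrist','w5.png')
rel(Ro.from_euler('xyz',[180,0,103.3],degrees=True).as_matrix(),np.array([.5880,-.1055,.189]))
E
```

```text
time: 4.47
tcp_pos: [0.5888, -0.1059, 0.2278]
orientation: [179.9, 0.1, 103.6]
wrist_force: [0.3, -0.4, 0.3]
gripper_width: 0.0854
pos [ 0.5892 -0.1064  0.2284] err world [-0.0012  0.0009 -0.0394] 
 rotvec tool [0.0038 0.0031 0.0051] deg 0.40669062751753127 
 shift in cur tool [ 0.0012 -0.0011  0.0394]  shift in target tool [ 0.0011 -0.001   0.0394]
```

View pics/w5.png

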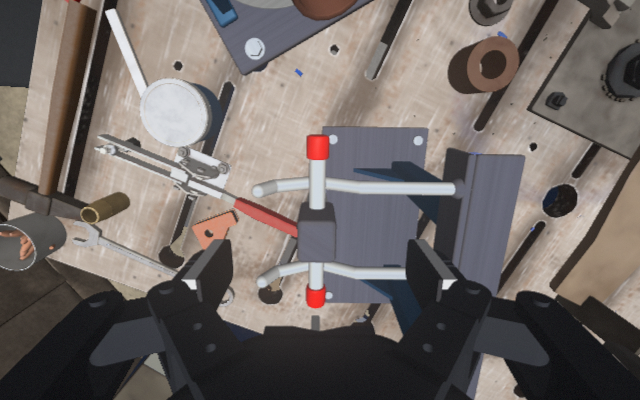

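Run:
```python
from go import *
im=cv2.imread('pics/w5.png');c=viewer.calibration('wrist')
b=blobs(im,(300,120,335,310),'red')[:2];b.sort(key=lambda t:t[2][1])
P=[onz(c,*(np.array(t[0][:2])+np.array(t[0][2:])/2-.5),.2005) for t in b];d=P[0]-P[1];m=(P[0]+P[1])/2
print(b,P,np.linalg.norm(d),m,np.degrees(np.arctan2(-d[0],d[1])), proj(c,m+[0,0,.0245]))
cv2.imwrite('pics/z6.png',cv2.resize(im[190:280,270:370],None,fx=5,fy=5,interpolation=cv2.INTER_CUBIC))
```

```text
[([307, 136, 22, 24], 502, array([317.49  , 147.2112])), ([307, 288, 18, 20], 301, array([315.4053, 297.7409]))] [array([ 0.5776, -0.0593,  0.2005]), array([ 0.5996, -0.1572,  0.2005])] 0.10036364608022542 [ 0.5886 -0.1082  0.2005] 12.660319679911975 [316.1806 246.2254]
```

View pics/z6.png

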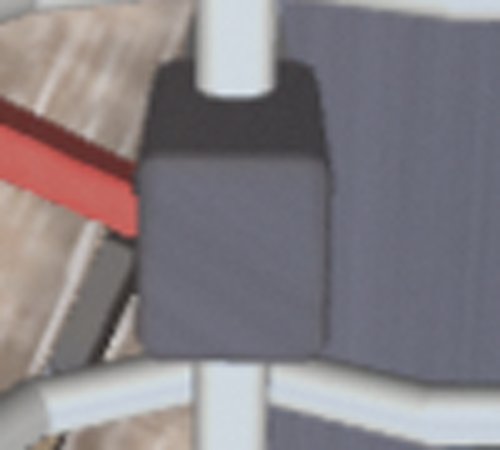

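```bash
python3 -m creep '[[-1,0,-0.001,0.02,0,0,0.006],[-1,0,0,0.0195,0,0,0],[-1,0,0,0,0,0,0],[1,0,0,0,0,0,0],[1,0,0,0,0,0,0],[1,0,0,0,0,0,0],[1,0,0,0,0,0,0],[1,0,0,0,0,0,0]]' 80
python3 - <<'E'
from go import *
snap('wrist','w6.png');np.save('c6.npy',viewer.calibration('wrist'),allow_pickle=True);s=arm.sense();print(s['tcp_pos'],s['orientation'],s['gripper_width'],s['wrist_force'])
E
```

```text
time: 5.52
tcp_pos: [0.5876, -0.1074, 0.1869]
orientation: [179.9, 0.1, 103.2]
wrist_force: [1.4, -0.6, 1.7]
gripper_width: 0.0213
[ 0.5877 -0.1075  0.1869] [179.9129   0.1261 103.162 ] 0.02103649465780503 [0.0295 0.2255 3.5888]
```

View pics/w6.png

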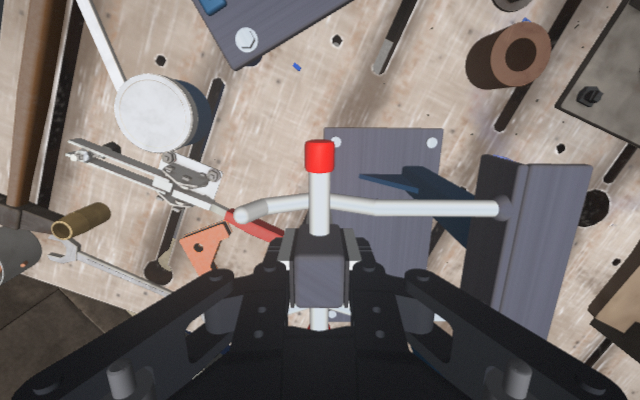

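```bash
python3 -m creep '[[1,0,0,-0.015,0,0,0],[1,0,0,-0.025,0,0,0],[1,0,0,-0.05,0,0,0],[1,0,0,-0.05,0,0,0],[1,0,0,0,0,0,0],[1,0,0,0,0,0,0]]' 80
python3 - <<'E'
from go import *
s=arm.sense();print(s['tcp_pos'],s['orientation'],s['gripper_width'],s['wrist_force'])
snap('wrist','w7.png');snap('scene','scene7.png');snap('side','side7.png')
a=cv2.imread('pics/scene7.png');b=cv2.imread('pics/side7.png')
for n in('scene','side'):
    c=viewer.calibration(n);print(proj(c,s['tcp_pos']),proj(c,s['tcp_pos']-[0,0,.087]))
E
```

```text
time: 6.32
tcp_pos: [0.5857, -0.1073, 0.3246]
orientation: [-179.8, 0.0, 103.1]
wrist_force: [-1.3, 0.5, -4.1]
gripper_width: 0.021
[ 0.5857 -0.1073  0.3246] [-179.7614    0.0181  103.1407] 0.020980868283231986 [-1.2794  0.485  -4.1328]
[380.0503 134.3668] [375.5355 173.6788]
[349.7618 149.4561] [347.6843 183.4978]
```

View pics/scene7.png

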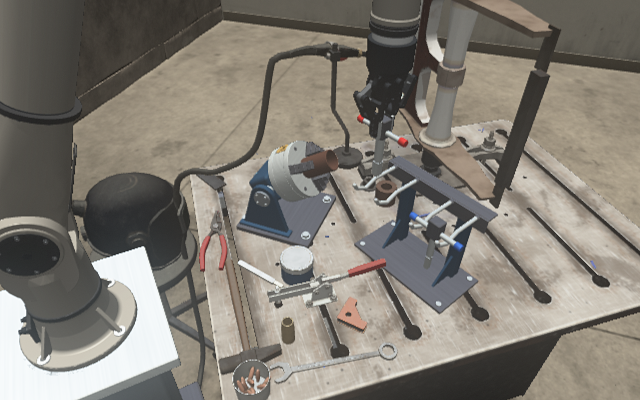

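View pics/side7.png

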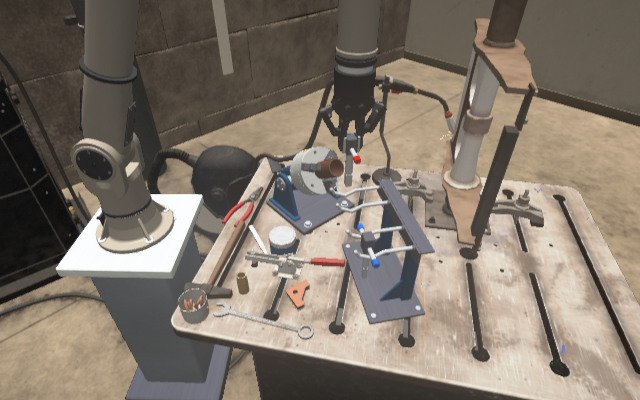

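View pics/w7.png

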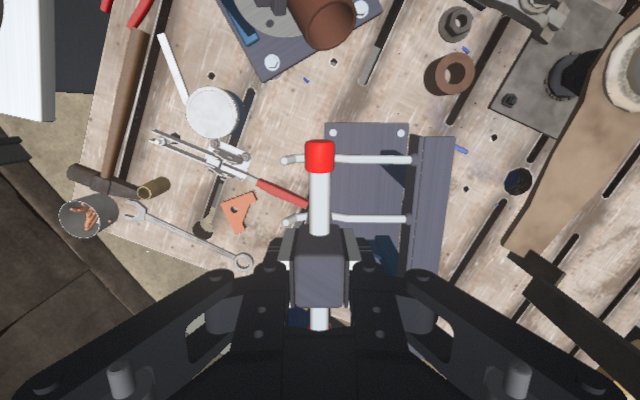

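Run:
```python
from keyf import *
a=cv2.imread('pics/scene7.png');b=cv2.imread('pics/side7.png')
A=cv2.resize(a[105:195,350:415],None,fx=6,fy=6,interpolation=cv2.INTER_CUBIC);B=cv2.resize(b[130:195,325:375],None,fx=8,fy=8,interpolation=cv2.INTER_CUBIC)
h=max(A.shape[0],B.shape[0]);O=np.zeros((h,A.shape[1]+B.shape[1],3),np.uint8);O[:A.shape[0],:A.shape[1]]=A;O[:B.shape[0],A.shape[1]:]=B
print(O.shape,A.shape);cv2.imwrite('pics/z7.png',O)
```

```text
(540, 790, 3) (540, 390, 3)
```

View pics/z7.png

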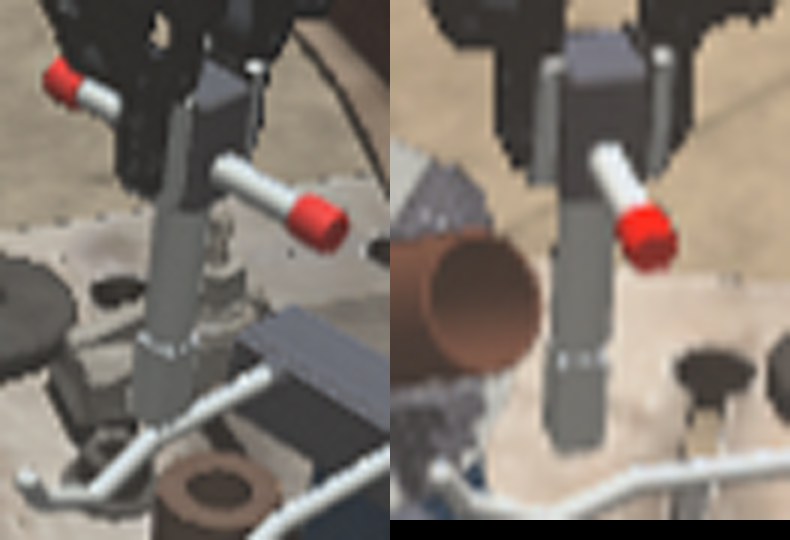

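```bash
cat > tgt.py <<'E'
from go import *
R=np.load('Rt.npy');n=np.load('n.npy');M=np.array([.4869,.1152,.192])
def T(h): return M+n*(.087+h)+R[:,0]*.001   # tip height h above mouth along axis
E
python3 - <<'E'
from tgt import *
rel(R,T(.05)); print(T(.05))
C=Ro.from_euler('xyz',arm.sense()['orientation'],degrees=True).as_matrix();print(C.T@(T(.05)+[0,0,.04]-arm.sense()['tcp_pos']))
E
```

```text
pos [ 0.5855 -0.107   0.3235] err world [-0.1501  0.2773 -0.0171] 
 rotvec tool [-0.2439 -0.5266 -0.1941] deg 35.06130687308887 
 shift in cur tool [ 0.3042 -0.083   0.0177]  shift in target tool [ 0.2769 -0.0079 -0.1517]
[0.4354 0.1703 0.3064]
[ 0.3042 -0.0832 -0.0223]
```

```bash
python3 -m creep '[[1,0.03,-0.005,-0.022,0,0,0],[1,0.055,-0.016,0,0,0,0],[1,0.055,-0.016,0,0,0,0],[1,0.055,-0.016,0,0,0,0],[1,0.055,-0.016,0,0,0,0],[1,0.054,-0.014,0,0,0,0],[1,0,0,0,0,0,0],[1,0,0,0,-0.061,-0.132,-0.0485],[1,0,0,0,-0.061,-0.132,-0.0485],[1,0,0,0,-0.061,-0.132,-0.0485],[1,0,0,0,-0.061,-0.132,-0.0485],[1,0,0,0,0,0,0],[1,0,0,0,0,0,0]]' 80
python3 - <<'E'
from tgt import *
rel(R,T(.05));print(arm.sense()['joint_positions'])
E
```

```text
time: 8.1
tcp_pos: [0.4375, 0.1685, 0.3476]
orientation: [168.0, 31.2, 111.1]
wrist_force: [0.6, 0.4, -3.4]
gripper_width: 0.0212
pos [0.4375 0.1685 0.3476] err world [-0.0021  0.0018 -0.0412] 
 rotvec tool [ 0.0014  0.0039 -0.0045] deg 0.3529177403471911 
 shift in cur tool [ 0.0234 -0.0083  0.033 ]  shift in target tool [ 0.0233 -0.0082  0.0331]
[-34.4348   3.2184 -14.8102  96.4699  33.9904  85.2862 -29.1894]
```

```bash
python3 -m creep '[[1,0.0233,-0.0082,0.033,0,0.004,-0.004],[1,0,0,0.03,0,0,0],[1,0,0,0,0,0,0],[1,0,0,0,0,0,0]]' 80
python3 - <<'E'
from tgt import *
rel(R,T(.02))
for n_ in('wrist','scene','side'): snap(n_,n_+'8.png')
a=cv2.imread('pics/scene8.png');b=cv2.imread('pics/side8.png')
A=cv2.resize(a[80:200,230:340],None,fx=4.5,fy=4.5,interpolation=cv2.INTER_CUBIC);cv2.imwrite('pics/z8.png',A)
A=cv2.resize(b[100:210,250:350],None,fx=4.5,fy=4.5,interpolation=cv2.INTER_CUBIC);cv2.imwrite('pics/z9.png',A)
w=cv2.imread('pics/wrist8.png');cv2.imwrite('pics/z10.png',cv2.resize(w[110:270,230:410],None,fx=4,fy=4,interpolation=cv2.INTER_CUBIC))
E
```

```text
time: 8.6
tcp_pos: [0.4473, 0.1596, 0.2829]
orientation: [168.0, 31.0, 111.3]
wrist_force: [0.5, -0.2, -2.7]
gripper_width: 0.0207
pos [0.4473 0.1596 0.2829] err world [-0.0007 -0.0012 -0.0017] 
 rotvec tool [ 0.0049 -0.0002 -0.0015] deg 0.29684445279250493 
 shift in cur tool [ 0.0001 -0.0014  0.0016]  shift in target tool [ 0.0001 -0.0014  0.0016]
```

View pics/z8.png

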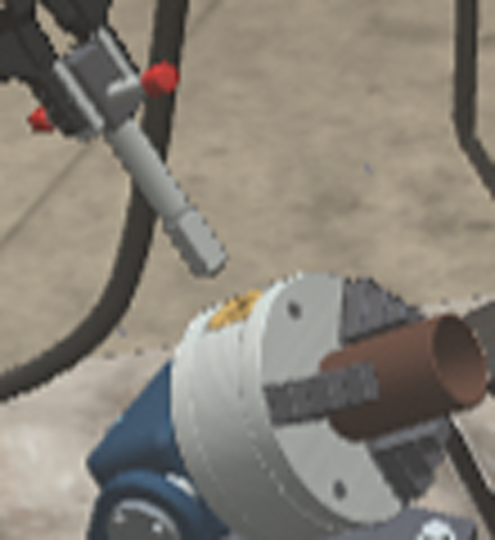

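View pics/z9.png

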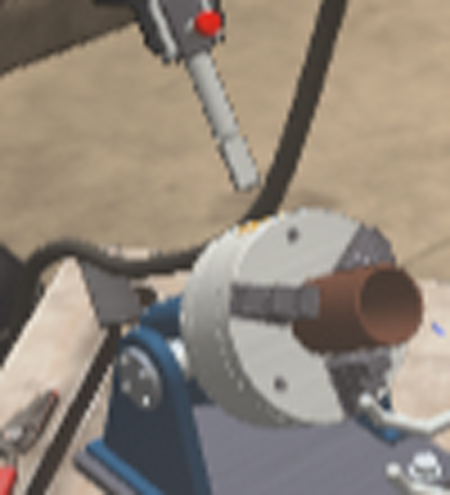

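View pics/z10.png

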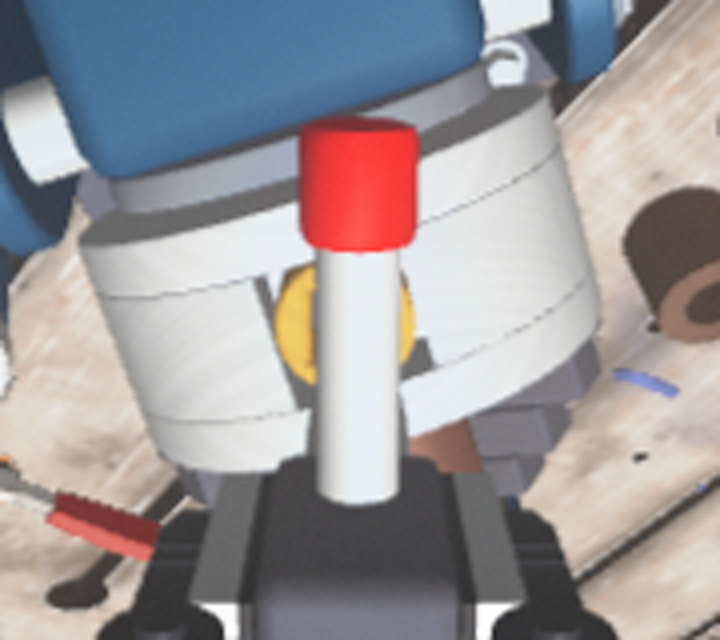

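```bash
python3 -m creep '[[1,0,-0.0014,0.01,0.004,0,0],[1,0,0,0.01,0,0,0],[1,0,0,0,0,0,0],[1,0,0,0,0,0,0]]' 80
python3 -m creep '[[1,0,0,0.003,0,0,0],[1,0,0,0.003,0,0,0],[1,0,0,0,0,0,0]]' 80
python3 - <<'E'
from tgt import *
rel(R,T(-.006));snap('scene','scene9.png')
A=cv2.resize(cv2.imread('pics/scene9.png')[80:200,230:340],None,fx=4.5,fy=4.5,interpolation=cv2.INTER_CUBIC);cv2.imwrite('pics/z11.png',A)
E
```

```text
time: 9.25
tcp_pos: [0.4525, 0.1512, 0.2643]
orientation: [168.4, 31.1, 111.6]
wrist_force: [-0.2, 0.6, -3.2]
gripper_width: 0.0209
time: 9.62
tcp_pos: [0.455, 0.1483, 0.2593]
orientation: [168.4, 31.2, 111.5]
wrist_force: [0.5, -0.6, -2.8]
gripper_width: 0.0212
pos [0.455  0.1483 0.2593] err world [ 0.0014 -0.0002  0.0001] 
 rotvec tool [-0.0003  0.0014  0.002 ] deg 0.14064334390898922 
 shift in cur tool [-0.0006  0.0011  0.0005]  shift in target tool [-0.0006  0.0011  0.0005]
```

View pics/z11.png

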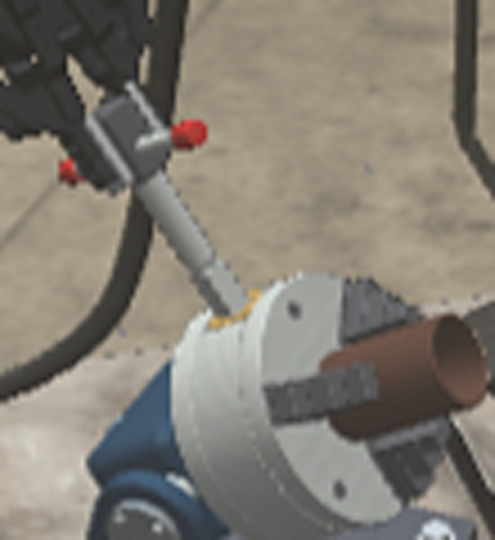

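```bash
python3 -m creep '[[1,-0.0003,0.0006,0.004,0,0,0],[1,0,0,0,0,0,0]]' 80
python3 -m creep '[[1,0,0,0.004,0,0,0],[1,0,0,0,0,0,0]]' 80
python3 - <<'E'
from tgt import *
rel(R,T(-.014))
E
```

```text
time: 9.93
tcp_pos: [0.457, 0.1468, 0.256]
orientation: [168.4, 31.2, 111.5]
wrist_force: [1.1, -1.9, -4.0]
gripper_width: 0.0208
time: 10.18
tcp_pos: [0.4584, 0.1452, 0.2526]
orientation: [168.4, 31.2, 111.5]
wrist_force: [1.9, -0.7, -2.8]
gripper_width: 0.0212
pos [0.4584 0.1452 0.2526] err world [ 0.0009 -0.0003  0.0001] 
 rotvec tool [-0.0005  0.001   0.0023] deg 0.14877101155727845 
 shift in cur tool [-0.0006  0.0006  0.0004]  shift in target tool [-0.0006  0.0006  0.0004]
```

Going in without force; on towards the floor.

```bash
python3 -m creep '[[1,0,0,0.004,0,0,0],[1,0,0,0.002,0,0,0],[1,0,0,0,0,0,0]]' 80
python3 -m creep '[[1,0,0,0.003,0,0,0],[1,0,0,0,0,0,0]]' 80
python3 -m creep '[[1,0,0,0.002,0,0,0],[1,0,0,0,0,0,0]]' 80
python3 - <<'E'
from tgt import *
rel(R,T(-.0245))
E
```

```text
time: 10.55
tcp_pos: [0.4608, 0.143, 0.2477]
orientation: [168.4, 31.2, 111.5]
wrist_force: [1.5, -2.0, -3.2]
gripper_width: 0.0209
time: 10.8
tcp_pos: [0.4618, 0.1418, 0.2452]
orientation: [168.4, 31.1, 111.5]
wrist_force: [0.1, -2.0, -3.6]
gripper_width: 0.0211
time: 11.05
tcp_pos: [0.4622, 0.1418, 0.2448]
orientation: [168.3, 31.1, 111.5]
wrist_force: [-4.5, -0.3, 4.3]
gripper_width: 0.021
pos [0.4622 0.1418 0.2448] err world [ 0.0011 -0.001  -0.0009] 
 rotvec tool [0.0008 0.0007 0.0021] deg 0.13784012216689775 
 shift in cur tool [-0.0007  0.0003  0.0016]  shift in target tool [-0.0007  0.0003  0.0016]
```

```bash
python3 -m creep '[[1,0,0,0.0015,0,0,0],[1,0,0,0,0,0,0]]' 80
python3 - <<'E'
from tgt import *
rel(R,T(-.0245));snap('scene','scene10.png')
A=cv2.resize(cv2.imread('pics/scene10.png')[80:200,230:340],None,fx=4.5,fy=4.5,interpolation=cv2.INTER_CUBIC);cv2.imwrite('pics/z12.png',A)
E
```

```text
time: 11.3
tcp_pos: [0.4623, 0.1418, 0.2447]
orientation: [168.3, 31.1, 111.5]
wrist_force: [-8.9, 1.3, 12.3]
gripper_width: 0.0209
pos [0.4623 0.1418 0.2447] err world [ 0.001  -0.001  -0.0008] 
 rotvec tool [0.0015 0.0008 0.002 ] deg 0.1521094020899509 
 shift in cur tool [-0.0007  0.0002  0.0014]  shift in target tool [-0.0007  0.0003  0.0014]
```

View pics/z12.png

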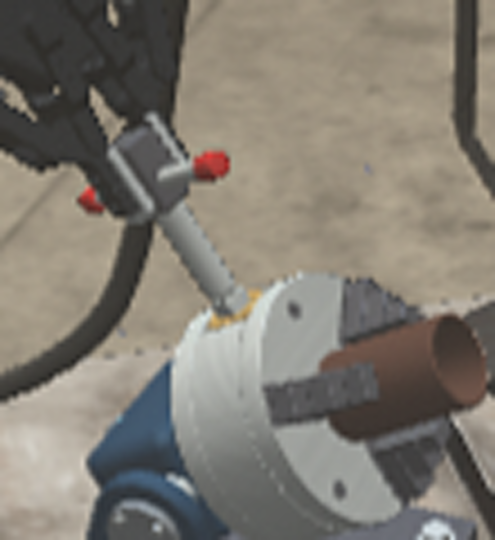

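```bash
python3 -m creep '[[1,0,0,0,0,0,0.1],[1,0,0,0,0,0,0.15],[1,0,0,0,0,0,0.15],[1,0,0,0,0,0,0]]' 80
python3 - <<'E'
from tgt import *
rel(R,T(-.0245));s=arm.sense();print(s['ft_torque'],s['joint_positions'][6])
E
python3 -m creep '[[1,0,0,0,0,0,0.15],[1,0,0,0,0,0,0.15],[1,0,0,0,0,0,0.1],[1,0,0,0,0,0,0]]' 80
python3 - <<'E'
from tgt import *
rel(R,T(-.0245));s=arm.sense();print(s['ft_torque'],s['joint_positions'][6])
E
```

```text
time: 11.85
tcp_pos: [0.4623, 0.1415, 0.2449]
orientation: [156.6, 24.1, 86.8]
wrist_force: [-9.1, 1.3, 11.8]
gripper_width: 0.0207
pos [0.4623 0.1415 0.2449] err world [ 0.0009 -0.0007 -0.001 ] 
 rotvec tool [ 0.0018  0.0013 -0.3985] deg 22.83282459962884 
 shift in cur tool [-0.0002  0.0004  0.0014]  shift in target tool [-0.0004  0.0003  0.0014]
[-1.0243  1.2618 -0.9051] -56.4791843006478
time: 12.35
tcp_pos: [0.4627, 0.1416, 0.245]
orientation: [149.5, 13.6, 65.2]
wrist_force: [-8.9, 0.7, 10.8]
gripper_width: 0.0211
pos [0.4627 0.1416 0.245 ] err world [ 0.0005 -0.0008 -0.0011] 
 rotvec tool [ 0.0028  0.0007 -0.7981] deg 45.73075870447216 
 shift in cur tool [-0.0002  0.0001  0.0014]  shift in target tool [-0.0002 -0.0001  0.0014]
[-1.0043  1.0879 -0.7766] -79.247873973495
```

```bash
python3 -m creep '[[1,0,0,0,0,0,0.15],[1,0,0,0,0,0,0.15],[1,0,0,0,0,0,0.1],[1,0,0,0,0,0,0]]' 80
python3 - <<'E'
from tgt import *
rel(R,T(-.0245));s=arm.sense();print(s['ft_torque'],s['ft_torque']@n,s['joint_positions'][6])
E
python3 -m creep '[[1,0,0,0,0,0,0.08],[1,0,0,0,0,0,0]]' 80
python3 - <<'E'
from tgt import *
rel(R,T(-.0245));s=arm.sense();print(s['ft_torque'],s['ft_torque']@n,s['joint_positions'][6])
E
```

```text
time: 12.85
tcp_pos: [0.463, 0.1414, 0.2452]
orientation: [146.9, 1.4, 45.6]
wrist_force: [-7.7, 0.5, 11.5]
gripper_width: 0.0212
pos [0.463  0.1414 0.2452] err world [ 0.0003 -0.0006 -0.0013] 
 rotvec tool [ 0.0036  0.0004 -1.1983] deg 68.6605148717304 
 shift in cur tool [-0.0002 -0.0002  0.0014]  shift in target tool [ 0.0001 -0.0003  0.0014]
[-1.1569  0.9448 -0.7932] 0.14142256516100193 -102.04060968548238
time: 13.1
tcp_pos: [0.4631, 0.1414, 0.2453]
orientation: [146.8, -1.1, 41.8]
wrist_force: [-7.6, 0.6, 12.0]
gripper_width: 0.021
pos [0.4631 0.1414 0.2453] err world [ 0.0002 -0.0006 -0.0014] 
 rotvec tool [ 0.0037  0.0003 -1.2783] deg 73.23966714413847 
 shift in cur tool [-0.0003 -0.0003  0.0014]  shift in target tool [ 0.0002 -0.0003  0.0014]
[-1.1128  0.9342 -0.7879] 0.12516700980368833 -106.58854459060218
```

```bash
for i in 1 2; do python3 -m creep '[[1,0,0,0,0,0,0.06],[1,0,0,0,0,0,0]]' 80 >/dev/null
python3 - <<'E'
from tgt import *
rel(R,T(-.0245));s=arm.sense();print(s['ft_torque'],s['ft_torque']@n,s['wrist_force'])
E
done
```

```text
pos [0.4631 0.1413 0.2453] err world [ 0.0002 -0.0005 -0.0014] 
 rotvec tool [ 0.0038  0.0003 -1.3381] deg 76.66874916321736 
 shift in cur tool [-0.0003 -0.0003  0.0014]  shift in target tool [ 0.0002 -0.0003  0.0014]
[-1.1372  0.9361 -0.7496] 0.16717679244095007 [-7.4015  0.3287 12.3459]
pos [0.4631 0.1413 0.2453] err world [ 0.0001 -0.0005 -0.0014] 
 rotvec tool [ 0.0039  0.0002 -1.3982] deg 80.11240564967534 
 shift in cur tool [-0.0003 -0.0004  0.0014]  shift in target tool [ 0.0003 -0.0004  0.0014]
[-1.1626  0.8795 -0.7608] 0.14482506907403592 [-7.3432 -0.0199 12.5293]
```

```bash
for i in 1 2; do python3 -m creep '[[1,0,0,0,0,0,0.04],[1,0,0,0,0,0,0]]' 80 >/dev/null
python3 - <<'E'
from tgt import *
rel(R,T(-.0245));s=arm.sense();print(s['ft_torque'],s['ft_torque']@n,s['wrist_force'])
E
done
python3 - <<'E'
from tgt import *
snap('wrist','w11.png')
cv2.imwrite('pics/z13.png',cv2.resize(cv2.imread('pics/w11.png')[80:280,180:440],None,fx=3,fy=3,interpolation=cv2.INTER_CUBIC))
E
```

```text
pos [0.4631 0.1412 0.2453] err world [ 0.0001 -0.0005 -0.0014] 
 rotvec tool [ 0.004   0.0002 -1.438 ] deg 82.39087287658828 
 shift in cur tool [-0.0003 -0.0004  0.0014]  shift in target tool [ 0.0003 -0.0003  0.0014]
[-1.1843  1.0002 -0.7999] 0.16799558620199195 [-6.95    0.3492 12.2482]
pos [0.4631 0.1412 0.2453] err world [ 0.0001 -0.0004 -0.0014] 
 rotvec tool [ 0.0044  0.0003 -1.4766] deg 84.6032533527872 
 shift in cur tool [-0.0003 -0.0004  0.0014]  shift in target tool [ 0.0003 -0.0003  0.0014]
[-1.3163  0.9949 -0.4705] 0.4913951114418348 [-6.6616  0.415  12.3645]
```

View pics/z13.png

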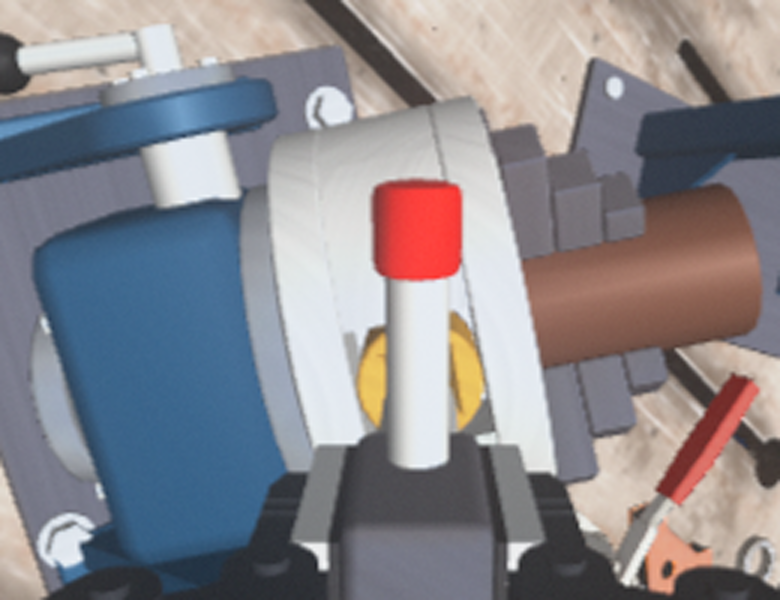

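```bash
python3 -m creep '[[1,0,0,0,0,0,0.06],[1,0,0,0,0,0,0],[1,0,0,0,0,0,0]]' 80
python3 - <<'E'
from tgt import *
rel(R,T(-.0245));s=arm.sense();print(s['ft_torque'],s['ft_torque']@n,s['wrist_force'])
E
```

```text
time: 14.52
tcp_pos: [0.4632, 0.1413, 0.2454]
orientation: [147.9, -9.1, 29.4]
wrist_force: [-6.5, 0.3, 12.0]
gripper_width: 0.0209
pos [0.4632 0.1413 0.2454] err world [ 0.     -0.0005 -0.0015] 
 rotvec tool [ 0.005   0.0002 -1.5352] deg 87.96282239713821 
 shift in cur tool [-0.0004 -0.0004  0.0014]  shift in target tool [ 0.0004 -0.0004  0.0014]
[-1.444   1.1532 -0.2067] 0.8230983826998247 [-6.5182  0.2575 12.0439]
```

```bash
python3 -m creep '[[1,0,0,0,0,0,-0.1],[1,0,0,-0.002,0,0,0],[1,0,0,-0.004,0,0,0],[1,0,0,-0.006,0,0,0],[1,0,0,0,0,0,0]]' 80
python3 - <<'E'
from tgt import *
s=arm.sense();print(s['ft_torque']@n,s['wrist_force'])
E
python3 -m creep '[[1,0,0,-0.008,0,0,0],[1,0,0,-0.01,0,0,0],[1,0,0,-0.015,0,0,0],[1,0,0,-0.025,0,0,0],[1,0,0,-0.03,0,0,0],[1,0,0,0,0,0,0],[1,0,0,0,0,0,0]]' 80
python3 - <<'E'
from go import *
H=Ro.from_euler('xyz',[180,0,103.15],degrees=True).as_matrix();rel(H,np.array([.5876,-.1074,.32]));s=arm.sense();print(s['joint_positions'],s['gripper_width'],s['wrist_force'])
for n_ in('wrist','scene','side'): snap(n_,n_+'12.png')
a=cv2.imread('pics/scene12.png')
A=cv2.resize(a[50:200,220:360],None,fx=4,fy=4,interpolation=cv2.INTER_CUBIC);cv2.imwrite('pics/z14.png',A)
E
```

```text
time: 15.15
tcp_pos: [0.4599, 0.1439, 0.2516]
orientation: [147.3, -5.9, 34.0]
wrist_force: [5.0, -2.7, -6.5]
gripper_width: 0.0209
0.09482010277108084 [ 5.0272 -2.7421 -6.4562]
time: 16.02
tcp_pos: [0.4254, 0.1801, 0.3254]
orientation: [147.5, -5.9, 34.0]
wrist_force: [0.1, 0.1, -3.8]
gripper_width: 0.0212
pos [0.4254 0.1801 0.3254] err world [ 0.1622 -0.2875 -0.0054] 
 rotvec tool [ 0.5581  0.255  -1.2   ] deg 77.22074920039647 
 shift in cur tool [-0.0269  0.276   0.1792]  shift in target tool [-0.3169  0.0926  0.0054]
[ -39.8255    3.662   -11.358    98.9478   33.5857   83.8732 -114.4799] 0.021228622951278402 [ 0.0556  0.0911 -3.8065]
```

View pics/z14.png

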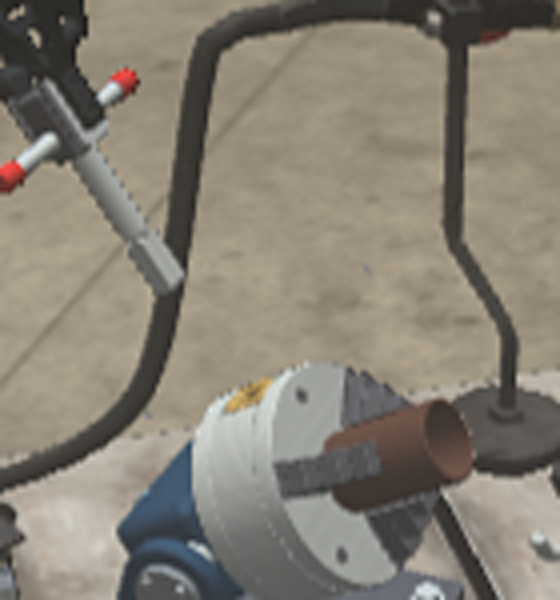

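View pics/wrist12.png

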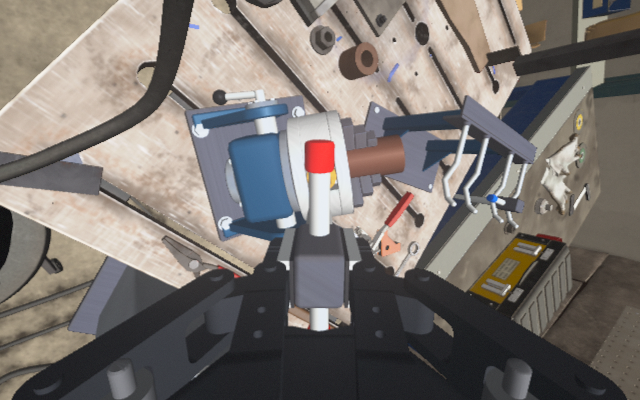

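```bash
python3 -m creep '[[1,0,0,-0.02,0.0698,0.0319,-0.15],[1,0,0,-0.02,0.0698,0.0319,-0.15],[1,0,0,0,0.0698,0.0319,-0.15],[1,0,0,0,0.0698,0.0319,-0.15],[1,0,0,0,0.0698,0.0319,-0.15],[1,0,0,0,0.0698,0.0319,-0.15],[1,0,0,0,0.0698,0.0319,-0.15],[1,0,0,0,0.0698,0.0319,-0.15],[1,0,0,0,0,0,0],[1,0,0,0,0,0,0]]' 80
python3 - <<'E'
from go import *
H=Ro.from_euler('xyz',[180,0,103.15],degrees=True).as_matrix();rel(H,np.array([.5876,-.1074,.33]));s=arm.sense();print(s['joint_positions'])
c=viewer.calibration('wrist');print(proj(c,[.4869,.1152,.192]))
w=snap('wrist','w13.png')
E
```

```text
time: 17.42
tcp_pos: [0.4105, 0.1947, 0.3599]
orientation: [180.0, 0.0, 103.0]
wrist_force: [-0.6, 0.3, -3.5]
gripper_width: 0.021
pos [0.4105 0.1947 0.3599] err world [ 0.1771 -0.3021 -0.0299] 
 rotvec tool [ 0.0006  0.0007 -0.0018] deg 0.11626386237601628 
 shift in cur tool [-0.3342  0.1043  0.0302]  shift in target tool [-0.3344  0.1037  0.0299]
[-28.2675   4.3404   0.77    85.2132  -0.0103  90.4265 -14.4537]
[366.969  254.5055]
```

View pics/w13.png

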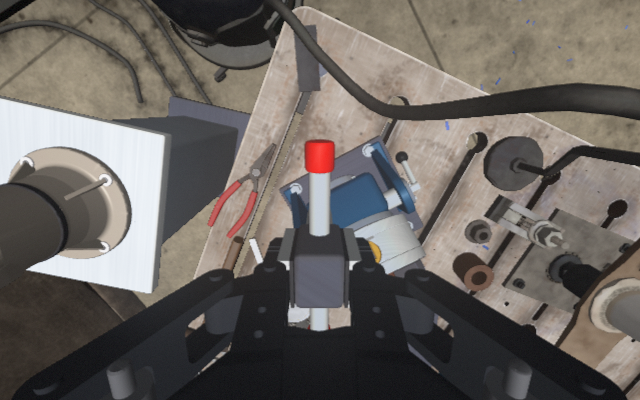

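```bash
python3 -m creep '[[1,-0.05,0,0,0,0,0],[1,-0.06,0,0,0,0,0],[1,-0.02,0,0,0,0,0],[1,0,0,0,0,0,0],[1,0,0,0,0,0,0]]' 80
python3 - <<'E'
from go import *
H=Ro.from_euler('xyz',[180,0,103.15],degrees=True).as_matrix();rel(H,np.array([.5876,-.1074,.33]))
c=viewer.calibration('wrist');p=proj(c,[.4869,.1152,.192]);print(p)
w=snap('wrist','w14.png');np.save('c14.npy',c,allow_pickle=True)
x,y=(p-30).astype(int);print(x,y);cv2.imwrite('pics/z15.png',cv2.resize(cv2.imread('pics/w14.png')[y:y+60,x:x+60],None,fx=9,fy=9,interpolation=cv2.INTER_CUBIC))
E
```

```text
time: 18.1
tcp_pos: [0.4398, 0.0706, 0.3605]
orientation: [179.9, -0.1, 103.3]
wrist_force: [-0.1, -0.0, -3.0]
gripper_width: 0.0213
pos [0.4398 0.0706 0.3605] err world [ 0.1478 -0.178  -0.0305] 
 rotvec tool [ 0.0014 -0.0018  0.0033] deg 0.23192487606416426 
 shift in cur tool [-0.2074  0.1027  0.0302]  shift in target tool [-0.207   0.1034  0.0305]
[371.6266 145.5991]
341 115
```

View pics/z15.png

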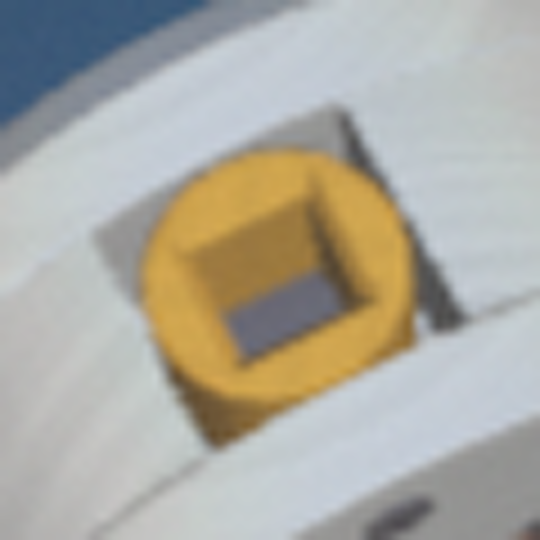

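Run:
```python
from go import *
c=np.load('c14.npy',allow_pickle=True).item();n=np.load('n.npy');M=np.array([.4869,.1152,.192])
q=np.array([(178,250),(312,178),(378,300),(240,365)])/9+[340.6,114.6]
P=[]
for p in q:
    o,d=ray(c,*p);P.append(o+d*((M-o)@n)/(d@n))
P=np.array(P);e=(P[1]-P[0])+(P[2]-P[3]);f=(P[2]-P[1])+(P[3]-P[0])
a=np.radians(133.3);hy=np.array([-np.sin(a-np.pi),np.cos(a-np.pi),0]);hx=np.cross(hy,n)
print(P.mean(0));
for v in(e,f): print(np.degrees(np.arctan2(np.cross(hy,v)@n,v@hy)),np.linalg.norm(v)/2)
```

```text
[0.4865 0.1158 0.1915]
-3.025064688169095 0.017417356514397513
-92.41870675084274 0.01700723114686563
```

```bash
python3 -m creep '[[1,-0.05,0.025,0,0,0,0],[1,-0.05,0.025,0,0,0,0],[1,-0.05,0.025,0,0,0,0],[1,-0.05,0.025,0.02,0,0,0],[1,-0.007,0.003,0.01,0.001,-0.002,0.003],[1,0,0,0,0,0,0],[1,0,0,0,0,0,0]]' 80
python3 - <<'E'
from go import *
H=Ro.from_euler('xyz',[180,0,103.15],degrees=True).as_matrix();rel(H,np.array([.5876,-.1074,.187]))
E
```

```text
time: 19.02
tcp_pos: [0.5881, -0.1069, 0.3313]
orientation: [179.9, -0.0, 103.2]
wrist_force: [0.4, 0.4, -3.7]
gripper_width: 0.0209
pos [ 0.5881 -0.1069  0.3313] err world [-0.0005 -0.0005 -0.1443] 
 rotvec tool [ 0.0017 -0.      0.0011] deg 0.1163861726666805 
 shift in cur tool [-0.0003 -0.0008  0.1443]  shift in target tool [-0.0003 -0.0006  0.1443]
```

```bash
python3 -m creep '[[1,0,-0.0006,0.04,0,0,0],[1,0,0,0.04,0,0,0],[1,0,0,0.03,0,0,0],[1,0,0,0.02,0,0,0],[1,0,0,0,0,0,0],[1,0,0,0,0,0,0]]' 80
python3 - <<'E'
from go import *
H=Ro.from_euler('xyz',[180,0,103.15],degrees=True).as_matrix();rel(H,np.array([.5876,-.1074,.187]));print(arm.sense()['wrist_force'])
snap('wrist','w15.png')
E
```

```text
time: 19.77
tcp_pos: [0.5884, -0.1092, 0.2025]
orientation: [179.8, 0.1, 103.1]
wrist_force: [-0.1, 0.2, -3.5]
gripper_width: 0.021
pos [ 0.5884 -0.1092  0.2025] err world [-0.0008  0.0018 -0.0155] 
 rotvec tool [ 0.0037  0.0023 -0.0012] deg 0.25641310040608395 
 shift in cur tool [ 0.002  -0.0004  0.0155]  shift in target tool [ 0.002  -0.0004  0.0155]
[-0.059  0.234 -3.483]
```

View pics/w15.png

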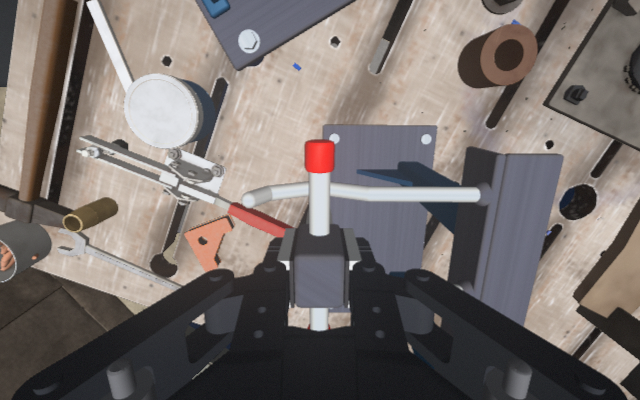

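Key is over the V again (red end at (320,156), rods as at pick-up). Lower the rest.

```bash
python3 -m creep '[[1,0.002,0,0.006,0.0035,0.002,0],[1,0,0,0.006,0,0,0],[1,0,0,0.003,0,0,0],[1,0,0,0,0,0,0]]' 80
python3 - <<'E'
from go import *
H=Ro.from_euler('xyz',[180,0,103.15],degrees=True).as_matrix();rel(H,np.array([.5876,-.1074,.187]));print(arm.sense()['wrist_force'])
E
```

```text
time: 20.32
tcp_pos: [0.5874, -0.1079, 0.1869]
orientation: [-179.9, -0.0, 103.0]
wrist_force: [-1.7, 1.0, 4.7]
gripper_width: 0.0212
pos [ 0.5874 -0.1079  0.1869] err world [0.0002 0.0005 0.0001] 
 rotvec tool [-0.0015 -0.0006 -0.0027] deg 0.1796207720722676 
 shift in cur tool [ 0.0004  0.0003 -0.0001]  shift in target tool [ 0.0004  0.0003 -0.0001]
[-1.6753  0.9806  4.6548]
```

```bash
python3 -m creep '[[0.35,0,0,0,0,0,0],[0.35,0,0,0,0,0,0],[0.0,0,0,0,0,0,0],[-1,0,0,0,0,0,0],[-1,0,0,0,0,0,0],[-1,0,0,0,0,0,0],[-1,0,0,0,0,0,0]]' 20
python3 -m creep '[[-1,0,0,-0.02,0,0,0],[-1,0,0,-0.04,0,0,0],[-1,0,0,-0.05,0,0,0],[-1,0,0,-0.04,0,0,0],[-1,0,0,0,0,0,0],[-1,0,0,0,0,0,0],[-1,0,0,0,0,0,0],[-1,0,0,0,0,0,0]]' 20
python3 - <<'E'
from go import *
for n_ in('wrist','scene','side'): snap(n_,n_+'16.png')
a=cv2.imread('pics/scene16.png');b=cv2.imread('pics/side16.png')
cv2.imwrite('pics/z16.png',cv2.resize(a[130:310,230:500],None,fx=2.9,fy=2.9,interpolation=cv2.INTER_CUBIC))
cs,cd=viewer.calibration('scene'),viewer.calibration('side')
for c in('red','blue'):
    p=blobs(a,(345,160,470,255),c)[:2];q=blobs(b,(330,170,400,280),c)[:2]
    p.sort(key=lambda t:t[2][1]);q.sort(key=lambda t:t[2][1])
    P=[tri([ray(cs,*x[2]),ray(cd,*y[2])])[0] for x,y in zip(p,q)];print(c,P,(P[0]+P[1])/2)
E
```

```text
time: 21.2
tcp_pos: [0.5869, -0.1082, 0.1854]
orientation: [-179.8, -0.0, 103.0]
wrist_force: [0.7, -0.4, 0.0]
gripper_width: 0.0851
time: 22.2
tcp_pos: [0.5869, -0.108, 0.3341]
orientation: [-179.7, -0.1, 103.0]
wrist_force: [0.4, -0.5, 0.3]
gripper_width: 0.0858
red [array([ 0.5752, -0.0612,  0.2014]), array([ 0.598 , -0.1579,  0.2002])] [ 0.5866 -0.1095  0.2008]
blue [array([ 0.6075, -0.2058,  0.2014]), array([ 0.6305, -0.304 ,  0.2012])] [ 0.619  -0.2549  0.2013]
```

View pics/z16.png

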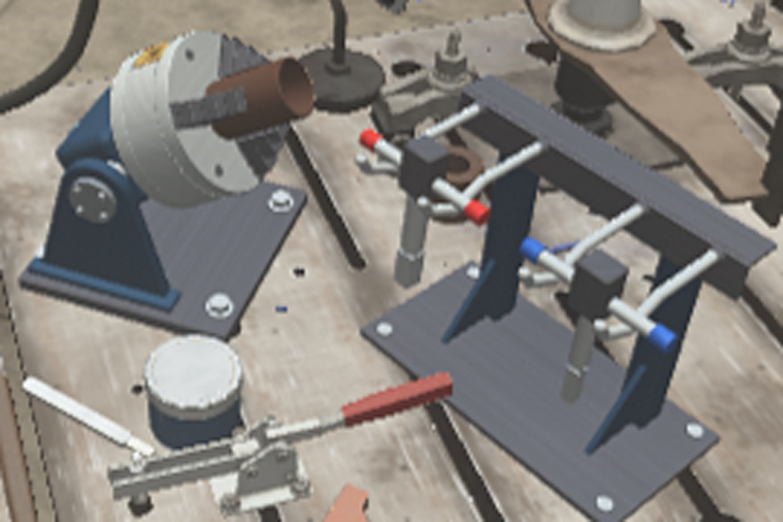

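View pics/wrist16.png

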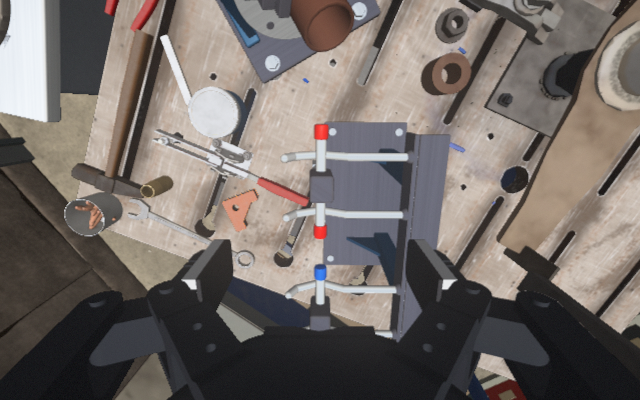

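```bash
python3 -m creep '[[-1,0,0,0,0,0,0],[-1,0,0,0,0,0,0],[-1,0,0,0,0,0,0],[-1,0,0,0,0,0,0],[-1,0,0,0,0,0,0],[-1,0,0,0,0,0,0],[-1,0,0,0,0,0,0],[-1,0,0,0,0,0,0]]' 20
python3 - <<'E'
from go import *
for n_ in('scene','side'): snap(n_,n_+'17.png')
o=[]
for f,b in(('scene0',(165,245,350,410)),('scene16',(165,245,350,410)),('scene17',(165,245,350,410))):
    im=cv2.imread(f'pics/{f}.png')[b[0]:b[1],b[2]:b[3]];o.append(cv2.resize(im,None,fx=4.3,fy=4.3,interpolation=cv2.INTER_CUBIC))
cv2.imwrite('pics/z17.png',np.hstack(o))
E
```

```text
time: 23.35
tcp_pos: [0.5874, -0.1081, 0.3354]
orientation: [-179.8, -0.0, 103.0]
wrist_force: [-0.4, -0.1, 0.6]
gripper_width: 0.0852
```

View pics/z17.png

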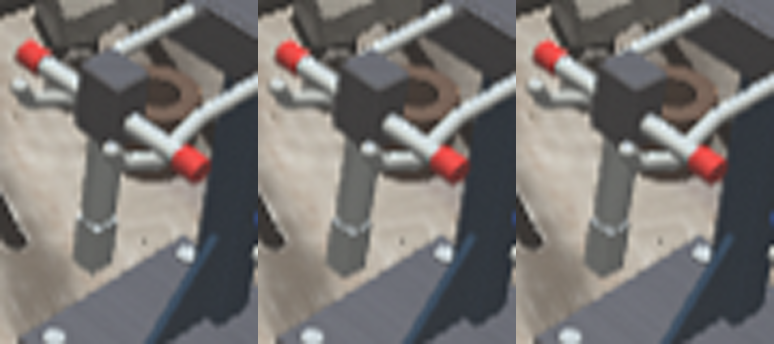

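```bash
python3 -c "
from cell import arm
print(arm.sign_off())"
```

```text
the job is handed in; nothing more can be done
None
```

The job is handed in at about 23.5 s. The chuck key was pushed home in the socket, turned clockwise to the stop, drawn out and hung back on the left hanger.

**Seating:** the key met the socket floor within about 1.5 mm of the depth I had measured, with 12 N of upward contact force.

**Stop:** the turning torque rose from about 0.16 to 0.82 N m after roughly 1.5 rad. The camera then put the socket at about 1.62 rad, against a stop of 1.6.

**Key back on its hanger:** the bar is about 1 mm from where it started. The key hangs still, with at most a degree or two of extra lean by eye. The gripper is open and 147 mm clear of it.

**Bystanders:** the small blue-tipped key measured unmoved. The tin and spanner look undisturbed in the pictures, but I did not measure them.

**Disagreement:** two measurements of the socket's tilt differed. The corners of the square hole gave 36.6°, while the tube edges and socket floor gave 32–33°. I used 33°, and the key went in with no noticeable force until it reached the floor.

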